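# Lid the tasting pots from the stack of lids

## Task

The shop is closing and the stoneware tasting pots stand open: take the stack of wooden lids apart and close every pot with the one lid that fits it, plug down in the mouth and the lid lying flat and fully home on the rim. Leave the pots standing where they are, and do not push about or knock over the beaker of picks and the price card that stand among them.

Things in the scene. Friction and masses are not known exactly. Their poses are not given: they have to be found in the camera images.
- lid_a: the smallest of four round plain wooden plug lids, 34 mm in diameter, 26 mm high in all: a flat-topped disc 14 mm thick (grip this) over a narrower plug 20 mm across and 12 mm long, tapered at its foot, with a thin grey ring round it. At the start it lies in the stack on the next larger lid, plug down; the centres agree to 3 mm. Origin: centre of the plug's underside, z up through the lid; the disc spans z 12 to 26 mm. It fits only pot_a.
- lid_b: the second smallest of four round plain wooden plug lids, 44 mm in diameter, 26 mm high in all: a flat-topped disc 14 mm thick (grip this) over a narrower plug 30 mm across and 12 mm long, tapered at its foot, with a thin grey ring round it. At the start it lies in the stack on the next larger lid, plug down; the centres agree to 3 mm. Origin: centre of the plug's underside, z up through the lid; the disc spans z 12 to 26 mm. It fits only pot_b.
- lid_c: the second largest of four round plain wooden plug lids, 54 mm in diameter, 26 mm high in all: a flat-topped disc 14 mm thick (grip this) over a narrower plug 40 mm across and 12 mm long, tapered at its foot, with a thin grey ring round it. At the start it lies in the stack on the next larger lid, plug down; the centres agree to 3 mm. Origin: centre of the plug's underside, z up through the lid; the disc spans z 12 to 26 mm. It fits only pot_c.
- lid_d: the largest of four round plain wooden plug lids, 64 mm in diameter, 26 mm high in all: a flat-topped disc 14 mm thick (grip this) over a narrower plug 50 mm across and 12 mm long, tapered at its foot, with a thin grey ring round it. At the start it stands on the worktop as the bottom of the stack, plug down; the centres agree to 3 mm. Origin: centre of the plug's underside, z up through the lid; the disc spans z 12 to 26 mm. It fits only pot_d.
- pot_a: the smallest of four loose open white stoneware pots, 58 mm high, round belly 48 mm across, narrow neck 33 mm across outside at the rim, mouth 25 mm across inside. Origin: centre of its underside, z up; the rim's top is at z = 58 mm. With lid_a fully home the disc rests flat on the rim, the lid's origin 46 mm above the pot's origin and its top 72 mm above it; the plug then has 2.5 mm of play all round.
- pot_b: the second smallest of four loose open white stoneware pots, 66 mm high, round belly 58 mm across, narrow neck 43 mm across outside at the rim, mouth 35 mm across inside. Origin: centre of its underside, z up; the rim's top is at z = 66 mm. With lid_b fully home the disc rests flat on the rim, the lid's origin 54 mm above the pot's origin and its top 80 mm above it; the plug then has 2.5 mm of play all round.
- pot_c: the second largest of four loose open white stoneware pots, 76 mm high, round belly 68 mm across, narrow neck 53 mm across outside at the rim, mouth 45 mm across inside. Origin: centre of its underside, z up; the rim's top is at z = 76 mm. With lid_c fully home the disc rests flat on the rim, the lid's origin 64 mm above the pot's origin and its top 90 mm above it; the plug then has 2.5 mm of play all round.
- pot_d: the largest of four loose open white stoneware pots, 86 mm high, round belly 78 mm across, narrow neck 63 mm across outside at the rim, mouth 55 mm across inside. Origin: centre of its underside, z up; the rim's top is at z = 86 mm. With lid_d fully home the disc rests flat on the rim, the lid's origin 74 mm above the pot's origin and its top 100 mm above it; the plug then has 2.5 mm of play all round.
- pick_pot: bystander: loose blue-grey beaker of wooden cocktail picks, 48 mm across, 79 mm high, standing among the pots near the front edge of the worktop. Origin: centre of its underside, z up.
- price_tag: bystander: loose price card on a small black foot, 68 mm wide, 75 mm high, foot 26 mm by 50 mm, standing among the pots. Origin: centre of the foot's underside, z up, the card in its y-z plane. Some 5 cm behind it (away from the robot) a low clear glass screen, 24 cm high (x about 0.61 m at its foot to 0.64 m at its top, from y = 0.24 m to the right), runs parallel to the worktop's front edge: keep clear of it, also in passing.
Mind the look-alikes: they are no part of the job. What is shaped like the lid_c but purple or turquoise is not meant.

How it is judged:
By the outcome, as a careful person would: the job done as asked, in the order asked, and still so for the second after the job is handed in, with the robot touching nothing.
It also fails if it takes over 106 s, if anything falls off the work surface, if the arm or the gripper's body presses on something with over 40 N, if the wrist force passes 120 N, or if a joint passes its speed limit or range.

## Robot

A 6-joint arm with a two-finger parallel gripper is mounted at the origin on a cart in front of the work surface, level with it; the furniture and walls round the work are solid. World frame = base frame: x ahead of the robot, y to its left, z up, the work surface at z = 0. Lengths are in m, angles in rad, forces in N, time in s.
With the tool pointing down it reaches from about 0.425 to 0.95 m from the base axis. Payload 3.5 kg.
Tool frame: the origin (TCP) lies between the finger pads; the fingertips stand 17 mm ahead of it and the grasp point (between the pads) lies 2 mm behind it (ctrl.tip_reach is the distance from the TCP to the fingertips, in m); z points along the fingers, y is the direction in which the jaws open and shut (so a half turn about z gives the same grasp; the last joint's range is limited). The gripper opens to 85 mm and grips with 20 to 120 N. Pads are 22 mm wide; open, the fingers measure 114 mm over their backs; the gripper's body (76 mm by 85 mm) begins 54 mm behind the grasp point. The pads swing forward as they close: fully open they stand 13 mm farther back than shut.
Start: joints at [1.05, 0.286, 1.577, -0, 1.279, -0.15], TCP at [0.245, 0.629, 0.248] pointing down, gripper open.
Joint ranges: [-2.77, 2.77], [-0.9, 2.22], [0.21, 2.48], [-1.53, 4.67], [0.24, 2.81], [-2.84, 2.84]. Speed limits (rad/s): [2.79, 2.79, 3.14, 3.14, 3.14, 3.14].

## Interface

Orientations are given as a unit quaternion [x, y, z, w].
In Python, from plant import monitor, imaging, workorder, ctrl gives the robot as it stands.
- The arm moves only by the tool send_rows, never from a script. Its argument "rows" is a list of rows, each a list of 4 numbers: the shift along the world's x, y, z normalised to -1 to 1, where 1 is 0.3 m, then the turn about the world's z normalised to -1 to 1, where 1 is 360 degrees. A call has 1 to 20 rows; each row is the pose to reach, as a shift and turn from the pose commanded when the call began, turning the shorter way round; what a row does not reach only later rows make up. A row lasts 1/8 s, in which the tool goes at most 62.5 mm and 10.7 degrees, less where a joint would pass 70% of its speed; a pose out of reach is approached as far as the arm can. A call with a number of a shift or a turn outside -1 to 1 is refused whole. A call with a gripper value outside its range is refused whole. "jaw" is the closure, from 0 (fully open) to 1 (shut), set as the call begins (left out, the last holds). The fingers move at their own pace and stop on an object; "newtons" is the grip in N (left out, the last holds). Time passes only in rows, so rows that repeat a pose let the fingers close. It gives the time, the measured TCP pose, the force and the opening at its end, in the units of the state.
- monitor.get_state(): the state, without advancing time (a new reading comes with each control period).
- imaging.read_camera(name): name is "side" or "top" or "wrist"; returns the picture (384x512x3 uint8, red, green, blue); there is no depth.
- imaging.calibration(name): a dict with "intrinsics" (3x3 intrinsics, pixels), "dist_coeffs" ([k1, k2, p1, p2, k3] as OpenCV has them; the pictures are not rectified), "cam_to_world" (4x4, takes a point from camera to world coordinates). Camera axes: x right, y up, looking along -z (the intrinsics and any distortion apply to the point x, -y, -z); pixel columns grow to the right and rows downward; lengths in m; the calibration is good to about 2 mm. A picture is of the moment at which its call begins: read the wrist's pose just before it. calibration takes no time and is no camera call; for the wrist camera it gives the pose at the moment of the call.
- workorder.sign_off(): hands the job in, once; it reports no verdict.
The state is a dict: "time": time; "qpos": joint angles; "dq": joint speeds; "joint_efforts": joint torques, N m; "eef_pos": TCP position; "tcp_rot": TCP orientation; "contact_force": force on the tool from outside, world axes, zero at the start; "wrist_torque": the same for the moment, N m; "opening": opening from 0.0 (shut) to 1.0 (fully open).
Only numpy, scipy, OpenCV 4.12 (cv2) and the standard library are available. Lean on these libraries where they do the work, as an engineer would, in place of code of your own. Each camera call takes 0.05 s, during which the arm holds its last target.

## Working session

There is one attempt and no reset: what is moved stays moved. The work goes in short steps, Python scripts to look and compute and a tool call to move; the robot and the scene stay as the last step left them, time stands still between calls to the robot, and variables do not carry over. Pictures are saved under pics/ and viewed, and the job is handed in when it is done.

Besides the shell and the picture viewer there is one more tool, called after "Request:" by a JSON object that holds its "api" and its "payload". send_rows: Moves the arm, as the interface text tells. Scaled input: -1 to 1 covers 0.3 m each way for a shift and 360 degrees each way for a turn. Its arguments: {"type":"object","properties":{"rows":{"type":"array"},"jaw":{"type":"number"},"newtons":{"type":"number"}},"required":["rows"]}

```bash
ls; mkdir -p pics
python3 - <<'E'
from plant import monitor, imaging, workorder, ctrl
import cv2
print(monitor.get_state(), ctrl.tip_reach)
for n in ("side","top","wrist"):
    c=imaging.calibration(n); im=imaging.read_camera(n)
    cv2.imwrite(f"pics/{n}0.png",im[...,::-1]); print(n,c)
E
```

```text
pics
{'time': 0.0, 'qpos': array([ 1.04998069e+00,  2.87194460e-01,  1.57818773e+00,  2.45387427e-06,
        1.27863301e+00, -1.50011894e-01]), 'dq': array([ 0.00105999, -0.00038826,  0.0001814 ,  0.00141295,  0.00210704,
       -0.00070991]), 'joint_efforts': array([-2.58500349e-04, -4.05972898e+01, -2.92631543e+01, -3.98817321e-06,
        5.79212996e-03, -2.63483422e-06]), 'eef_pos': array([0.24425891, 0.62858063, 0.24692214]), 'tcp_rot': array([ 1.84341746e-01,  9.82861462e-01, -1.14338906e-03, -3.99812206e-04]), 'contact_force': array([-1.25352994,  0.43378714, -0.47161403]), 'wrist_torque': array([-0.00115125,  0.00479028, -0.0835567 ]), 'opening': 1.00048440911247} 0.017
side {'intrinsics': array([[462.64436164,   0.        , 257.74519292],
       [  0.        , 462.64436164, 195.39027765],
       [  0.        ,   0.        ,   1.        ]]), 'dist_coeffs': array([-0.09271767,  0.        ,  0.        ,  0.        ,  0.        ]), 'cam_to_world': array([[ 0.99926881,  0.0077762 , -0.03743494,  0.43374807],
       [-0.03391588,  0.63228846, -0.77399032, -1.07495221],
       [ 0
[... 561 characters left out ...]
,
       [-1.14738961e-02,  1.32756107e-01,  9.91082320e-01,
         1.32367095e+00],
       [ 0.00000000e+00,  0.00000000e+00,  0.00000000e+00,
         1.00000000e+00]])}
wrist {'intrinsics': array([[278.32716796,   0.        , 256.21233692],
       [  0.        , 278.32716796, 190.34060132],
       [  0.        ,   0.        ,   1.        ]]), 'dist_coeffs': array([-0.00660515,  0.        ,  0.        ,  0.        ,  0.        ]), 'cam_to_world': array([[ 0.3615077 , -0.8817416 , -0.30305763,  0.16546064],
       [ 0.9323684 ,  0.34147132,  0.11868661,  0.65908804],
       [-0.00116543, -0.32546748,  0.94555252,  0.37283882],
       [ 0.        ,  0.        ,  0.        ,  1.        ]])}
```

View pics/side0.png

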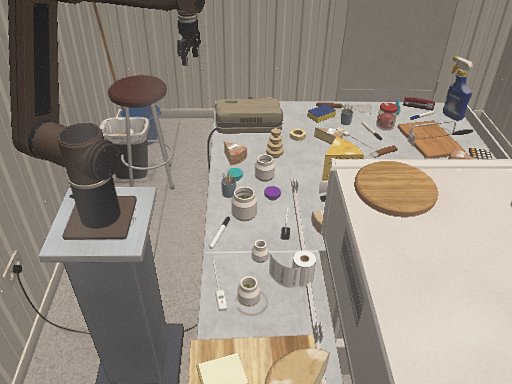

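View pics/top0.png

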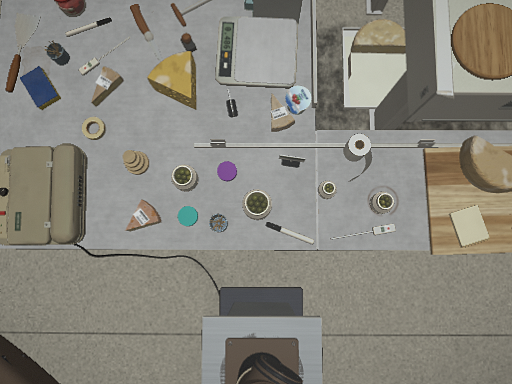

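View pics/wrist0.png

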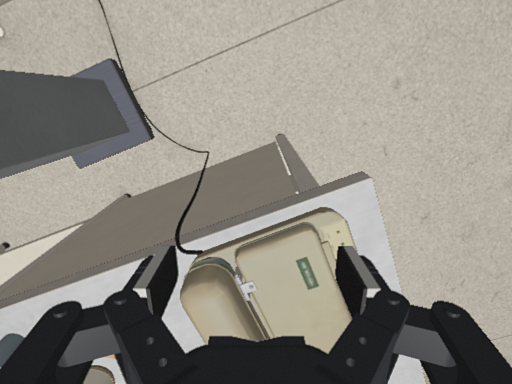

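Run:
```python
import cv2
t=cv2.imread('pics/top0.png'); s=cv2.imread('pics/side0.png')
cv2.imwrite('pics/t1.png',cv2.resize(t[130:250,110:270],None,fx=5,fy=5,interpolation=cv2.INTER_CUBIC))
cv2.imwrite('pics/t2.png',cv2.resize(t[130:250,270:430],None,fx=5,fy=5,interpolation=cv2.INTER_CUBIC))
cv2.imwrite('pics/s1.png',cv2.resize(s[120:330,200:340],None,fx=4,fy=2.8,interpolation=cv2.INTER_CUBIC))
```

```text
(no output)
```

View pics/t1.png

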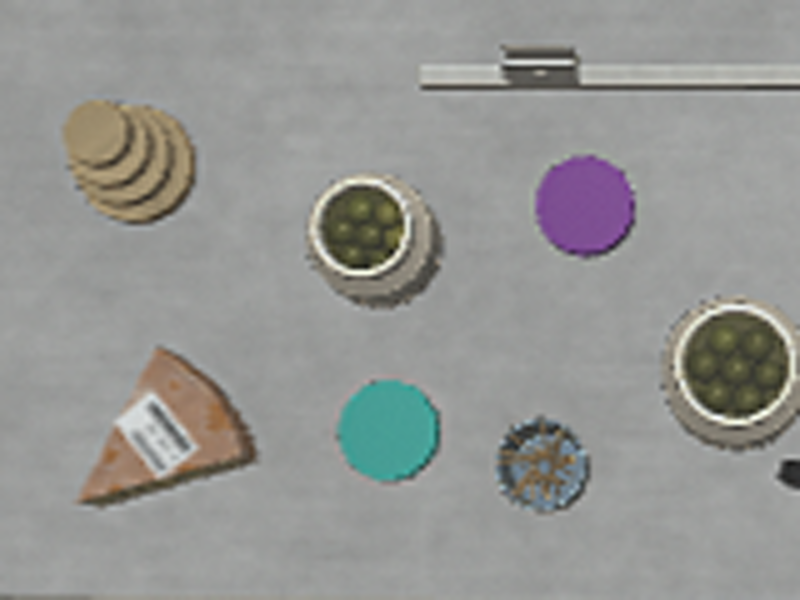

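View pics/t2.png

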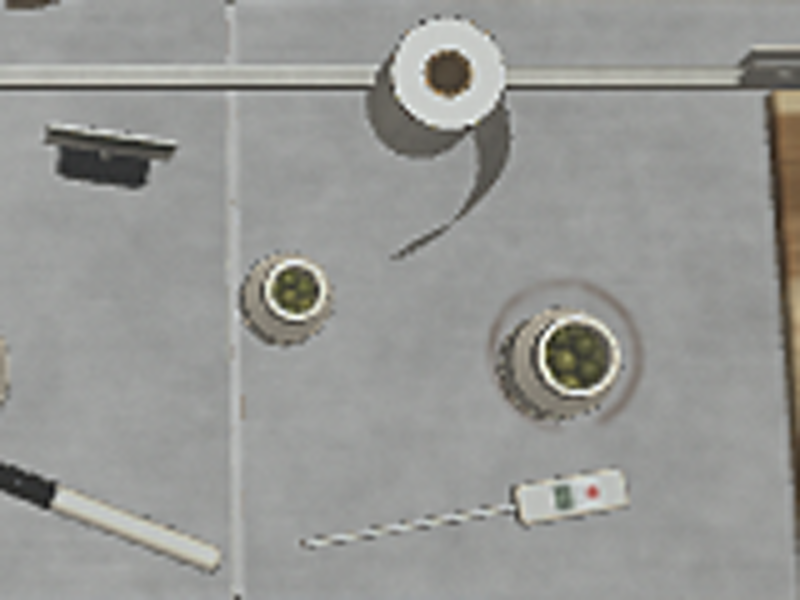

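View pics/s1.png

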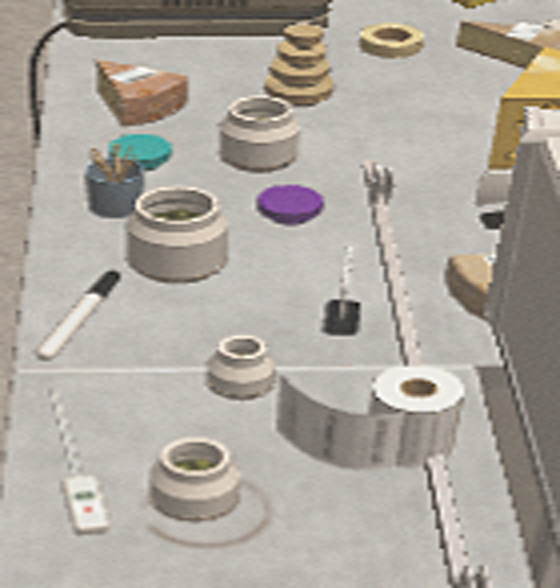

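```bash
cat > h.py <<'E'
import numpy as np, cv2
from plant import monitor, imaging, workorder, ctrl
def ray(c,uv):
    K=c['intrinsics'];d=np.array(c['dist_coeffs']);T=c['cam_to_world']
    p=cv2.undistortPoints(np.array(uv,float).reshape(-1,1,2),K,d).reshape(-1,2)
    D=np.c_[p[:,0],-p[:,1],-np.ones(len(p))]@T[:3,:3].T
    return T[:3,3],D
def onz(c,uv,z):
    o,D=ray(c,uv); return (o+D*((z-o[2])/D[:,2])[:,None])[:,:2]
def proj(c,P):
    T=c['cam_to_world'];q=(np.atleast_2d(P)-T[:3,3])@T[:3,:3]
    q=q*[1,-1,-1]
    return cv2.projectPoints(q,np.zeros(3),np.zeros(3),c['intrinsics'],np.array(c['dist_coeffs']))[0].reshape(-1,2)
def circ(P):
    A=np.c_[2*P,np.ones(len(P))]; s=np.linalg.lstsq(A,(P**2).sum(1),rcond=None)[0]
    r=np.sqrt(s[2]+s[0]**2+s[1]**2); return s[:2],r
def fitr(P):
    # robust circle
    for _ in range(4):
        c,r=circ(P); e=abs(np.hypot(*(P-c).T)-r); k=e<max(2*np.median(e),3e-4)
        if k.all() or k.sum()<8: break
        P=P[k]
    return c,r
E
python3 - <<'E'
from h import *
c=imaging.calibration('top'); im=cv2.imread('pics/top0.png')
hsv=cv2.cvtColor(im,cv2.COLOR_BGR2HSV)
for n,uv in dict(stack=(134,161),c=(184,176),d=(257,204),a=(328,188),b=(385,202),bk=(218,223)).items():
    u,v=uv; print(n,uv,onz(c,[uv],.07)[0], im[v,u],hsv[v,u], hsv[v-12:v+13:3,u].tolist())
E
```

```text
stack (134, 161) [0.5562799  0.33728589] [61 75 84] [18 70 84] [[90, 3, 153], [19, 78, 138], [20, 75, 166], [20, 78, 151], [18, 70, 84], [20, 76, 168], [19, 75, 106], [19, 79, 119], [19, 86, 152]]
c (184, 176) [0.51635668 0.20422978] [ 88 125 126] [ 29  77 126] [[24, 17, 152], [15, 33, 109], [33, 75, 78], [34, 61, 63], [29, 77, 126], [32, 55, 60], [30, 89, 69], [20, 31, 75], [19, 32, 136]]
d (257, 204) [0.44305419 0.01299372] [62 93 92] [31 85 93] [[15, 37, 109], [27, 64, 92], [33, 66, 73], [32, 80, 80], [31, 85, 93], [30, 35, 59], [31, 70, 76], [30, 42, 103], [21, 31, 131]]
a (328, 188) [ 0.48509105 -0.17153517] [ 71 119 121] [ 29 105 121] [[50, 5, 161], [75, 3, 161], [105, 12, 246], [31, 104, 101], [29, 105, 121], [32, 100, 82], [20, 23, 67], [19, 35, 139], [75, 3, 161]]
b (385, 202) [ 0.44867641 -0.31852615] [58 73 74] [28 55 74] [[0, 0, 151], [105, 15, 242], [29, 69, 92], [30, 65, 75], [28, 55, 74], [27, 66, 70], [99, 10, 249], [22, 30, 127], [90, 2, 157]]
bk (218, 223) [0.39363519 0.11356121] [151 133 113] [104  64 151] [[30, 2, 155], [30, 25, 103], [66, 10, 125], [18, 103, 134], [104, 64, 151], [23, 39, 111], [104, 55, 125], [23, 9, 115], [75, 3, 156]]
```

```bash
cat >> h.py <<'E'
def rim(c,im,uv,z,w=28,thr=195,k=8):
    """im BGR; returns outer and inner circle fits of a bright rim on plane z"""
    u0,v0=uv[0]-w,uv[1]-w
    cr=im[v0:v0+2*w,u0:u0+2*w].min(2)
    M=cv2.warpAffine(cr,np.float32([[k,0,k/2-.5],[0,k,k/2-.5]]),(2*w*k,2*w*k),flags=cv2.INTER_LINEAR)
    m=(M>thr).astype(np.uint8)
    cs,h=cv2.findContours(m,cv2.RETR_CCOMP,cv2.CHAIN_APPROX_NONE)
    out=[]
    for i,q in enumerate(cs):
        if len(q)<k*12: continue
        p=(q.reshape(-1,2)-(k/2-.5))/k+[u0,v0]
        cc,r=fitr(onz(c,p,z)); out.append((('in' if h[0,i,3]>=0 else 'out'),cc.round(4),round(r*1000,1)))
    return out
E
python3 - <<'E'
from h import *
for cam,L in (('top',dict(c=(182,175,.076,26.5),d=(257,203,.086,31.5),a=(329,188,.058,16.5),b=(385,201,.066,21.5))),('side',dict(c=(264,161,.076),d=(244,197,.086),a=(260,244,.058),b=(249,284,.066)))):
  c=imaging.calibration(cam); im=cv2.imread(f'pics/{cam}0.png')
  for n,q in L.items():
   for t in (185,205,225): print(cam,n,t,rim(c,im,q[:2],q[2],w=20,thr=t))
E
```

```text
top c 185 [('out', array([0.5   , 0.2094]), np.float64(7.4)), ('out', array([0.5085, 0.2239]), np.float64(7.9)), ('out', array([0.5379, 0.2083]), np.float64(7.4))]
top c 205 []
top c 225 []
top d 185 [('out', array([0.4241, 0.0159]), np.float64(9.0)), ('out', array([ 0.4459, -0.0169]), np.float64(4.9)), ('out', array([0.4494, 0.012 ]), np.float64(26.1))]
top d 205 [('out', array([0.4715, 0.0131]), np.float64(6.1))]
top d 225 []
top a 185 [('out', array([ 0.4934, -0.1732]), np.float64(10.4))]
top a 205 []
top a 225 []
top b 185 [('out', array([ 0.4529, -0.308 ]), np.float64(8.3)), ('out', array([ 0.4678, -0.3183]), np.float64(6.5))]
top b 205 []
top b 225 []
side c 185 [('out', array([0.5474, 0.1336]), np.float64(25.0)), ('out', array([0.5326, 0.1571]), np.float64(10.1)), ('out', array([0.5001, 0.2166]), np.float64(11.4)), ('out', array([0.4482, 0.2599]), np.float64(22.4))]
side c 205 []
side c 225 []
side d 185 [('out', array([ 0.4791, -0.0825]), np.float64(12.5)), ('out', array([ 0.4137, -0.05  ]), np.float64(18.5)), ('out', array([ 0.4632, -0.0357]), np.float64(13.5)), ('out', arra
[... 461 characters left out ...]
array([ 0.4866, -0.1753]), np.float64(15.9)), ('out', array([ 0.4374, -0.1589]), np.float64(6.1)), ('out', array([ 0.5445, -0.1513]), np.float64(9.2)), ('out', array([ 0.4422, -0.1339]), np.float64(13.7)), ('out', array([ 0.4919, -0.1223]), np.float64(21.5))]
side a 205 [('out', array([ 0.5205, -0.2036]), np.float64(7.8))]
side a 225 []
side b 185 [('out', array([ 0.4671, -0.3547]), np.float64(8.1)), ('out', array([ 0.4146, -0.3379]), np.float64(12.3)), ('out', array([ 0.4993, -0.276 ]), np.float64(10.5)), ('out', array([ 0.4894, -0.2644]), np.float64(4.8)), ('out', array([ 0.4623, -0.2731]), np.float64(15.2)), ('out', array([ 0.4491, -0.2974]), np.float64(30.8))]
side b 205 []
side b 225 []
```

```bash
cat >> h.py <<'E'
def radial(c,im,cxy,z,r0,r1,kind,n=90,sm=1.0,it=4):
    """edge along world radii on plane z. kind 'up': dark->bright outward, 'down': bright->dark, 'peak'"""
    g=cv2.GaussianBlur(im,(0,0),sm).astype(np.float32).mean(2) if im.ndim==3 else cv2.GaussianBlur(im.astype(np.float32),(0,0),sm)
    cxy=np.array(cxy,float); rs=np.linspace(r0,r1,60)
    for _ in range(it):
        th=np.linspace(0,2*np.pi,n,endpoint=False)
        P=cxy+rs[None,:,None]*np.stack([np.cos(th),np.sin(th)],-1)[:,None]
        uv=proj(c,np.c_[P.reshape(-1,2),np.full(P.size//2,z)]).astype(np.float32).reshape(n,60,2)
        S=cv2.remap(g,uv[...,0],uv[...,1],cv2.INTER_LINEAR,borderMode=cv2.BORDER_REPLICATE)
        G=S if kind=='peak' else np.gradient(S,axis=1)*(1 if kind=='up' else -1)
        i=G[:,1:-1].argmax(1)+1; a=np.arange(n)
        d=G[a,i-1]-2*G[a,i]+G[a,i+1]; off=np.where(abs(d)>1e-6,.5*(G[a,i-1]-G[a,i+1])/d,0).clip(-.5,.5)
        r=rs[i]+off*(rs[1]-rs[0]); ok=(i>1)&(i<58)&((uv[a,i]>2).all(1))&(uv[a,i,0]<509)&(uv[a,i,1]<381)
        Q=cxy+r[:,None]*np.c_[np.cos(th),np.sin(th)]
        if ok.sum()<8: return None
        cc,R=fitr(Q[ok]); e=np.hypot(*(Q[ok]-cc).T)-R
        cxy=cc
    return cc.round(4),round(R*1e3,2),int(ok.sum()),round(float(np.median(abs(e)))*1e3,2)
E
python3 - <<'E'
from h import *
w=imaging.calibration('wrist')
p=np.array([.2443,.6286,.2469])
for dz in (.017,.05,.1,.15,.2): print(dz,proj(w,p-[0,0,dz])[0])
L=dict(c=(.516,.207,.076,22.5,26.5),d=(.445,.013,.086,27.5,31.5),a=(.487,-.173,.058,12.5,16.5),b=(.451,-.318,.066,17.5,21.5))
for cam in ('top','side'):
  c=imaging.calibration(cam); im=cv2.imread(f'pics/{cam}0.png')
  for n,(x,y,z,ri,ro) in L.items():
    print(cam,n,'in',radial(c,im,(x,y),z,(ri-6)/1e3,(ri+6)/1e3,'up',sm=.6),'pk',radial(c,im,(x,y),z,(ri-5)/1e3,(ro+4)/1e3,'peak',sm=.6), ri,ro)
  # lids: saturation edges
c=imaging.calibration('top'); im=cv2.imread('pics/top0.png')
for n,uv,z,r in (('a',(129,156.5),.104,17),('b',(131,158),.078,22),('c',(134,160),.052,27),('d',(136.5,161.5),.026,32)):
    p=onz(c,[uv],z)[0]; print(n,p, radial(c,im,p,z,(r-4)/1e3,(r+4)/1e3,'down',sm=.6))
print('beaker',onz(c,[(218,222)],.079),'roll',onz(c,[(360,145)],.08),onz(c,[(360,145)],.05),'tail',onz(c,[(348,181)],.06),onz(c,[(366,158)],.06),'card',onz(c,[(279,155),(305,161)],.075))
E
```

```text
0.017 [256.48005692 247.30701395]
0.05 [256.47822433 222.74777828]
0.1 [256.47632188 197.62852133]
0.15 [256.47502668 180.7376897 ]
0.2 [256.47408826 168.60279353]
top c in (array([0.5186, 0.2091]), np.float64(22.23), 90, 0.32) pk (array([0.5187, 0.2092]), np.float64(24.63), 90, 0.42) 22.5 26.5
top d in (array([0.4457, 0.0137]), np.float64(27.25), 90, 0.34) pk (array([0.4458, 0.014 ]), np.float64(29.71), 90, 0.36) 27.5 31.5
top a in (array([ 0.4882, -0.1753]), np.float64(12.18), 90, 0.27) pk (array([ 0.4881, -0.1751]), np.float64(14.84), 90, 0.31) 12.5 16.5
top b in (array([ 0.4524, -0.3202]), np.float64(17.21), 90, 0.34) pk (array([ 0.4529, -0.3206]), np.float64(19.79), 90, 0.38) 17.5 21.5
side c in (array([0.5164, 0.2062]), np.float64(21.04), 89, 0.99) pk (array([0.5165, 0.2068]), np.float64(24.68), 90, 0.87) 22.5 26.5
side d in (array([0.4447, 0.0112]), np.float64(26.35), 90, 0.57) pk (array([0.4447, 0.0115]), np.float64(30.14), 90, 0.8) 27.5 31.5
side a in (array([ 0.4871, -0.1766]), np.float64(11.4), 90, 0.56) pk (array([ 0.4869, -0.1768]), np.float64(14.6), 90, 0.48) 12.5 16.5

[... 292 characters left out ...]
0.73)
c [0.56241326 0.3421663 ] (array([0.5612, 0.3435]), np.float64(25.42), 78, 0.76)
d [0.56324267 0.34206459] (array([0.561 , 0.3429]), np.float64(30.45), 79, 0.65)
beaker [[0.39565663 0.11280846]] roll [[ 0.5970908  -0.25565026]] [[ 0.60381426 -0.26192031]] tail [[ 0.50502063 -0.22575498]] [[ 0.56650751 -0.27474247]] card [[ 0.57135378 -0.04432392]
 [ 0.55544831 -0.11209524]]h.py:48: RuntimeWarning: divide by zero encountered in divide
  d=G[a,i-1]-2*G[a,i]+G[a,i+1]; off=np.where(abs(d)>1e-6,.5*(G[a,i-1]-G[a,i+1])/d,0).clip(-.5,.5)
h.py:48: RuntimeWarning: invalid value encountered in divide
  d=G[a,i-1]-2*G[a,i]+G[a,i+1]; off=np.where(abs(d)>1e-6,.5*(G[a,i-1]-G[a,i+1])/d,0).clip(-.5,.5)
```

Request:
{"api": "send_rows", "payload": {"rows": [[1, -0.955, 0, 0.0589], [1, -0.955, 0, 0.0589], [1, -0.955, 0, 0.0589], [1, -0.955, 0, 0.0589], [1, -0.955, 0, 0.0589], [1, -0.955, 0, 0.0589], [1, -0.955, 0, 0.0589], [1, -0.955, 0, 0.0589], [1, -0.955, 0, 0.0589], [1, -0.955, 0, 0.0589]], "jaw": 0.2, "newtons": 30}}

```text
time: 1.4
eef_pos: [0.5435, 0.3436, 0.2481]
tcp_rot: [-0.0, 1.0, 0.0, -0.0]
contact_force: [-0.5, -0.1, 0.6]
opening: 0.797
```

```bash
cat >> h.py <<'E'
def snap(cam,name):
    s=monitor.get_state(); c=imaging.calibration(cam); im=imaging.read_camera(cam)[...,::-1].copy()
    cv2.imwrite(f'pics/{name}.png',im); np.savez(f'pics/{name}.npz',**{k:np.array(v) for k,v in c.items()}); return s,c,im
def yaw(q):
    from scipy.spatial.transform import Rotation as R
    M=R.from_quat(q).as_matrix(); return np.degrees(np.arctan2(M[1,1],M[0,1])),np.degrees(np.arccos(min(1,-M[2,2])))
E
python3 - <<'E'
from h import *
s,c,im=snap('wrist','w1'); print(s['time'],s['eef_pos'],yaw(s['tcp_rot']),s['opening'],s['contact_force'])
for n,z,r in (('a',.104,17),('b',.078,22),('c',.052,27),('d',.026,32)):
    print(n,radial(c,im,(.5615,.3425),z,(r-4)/1e3,(r+4)/1e3,'down',sm=.8))
E
```

```text
1.4 [0.54354627 0.34361607 0.24814013] (np.float64(90.0561938623235), np.float64(0.030507416051942)) 0.7968079163184902 [-0.50089587 -0.1486511   0.61789159]
a (array([0.5636, 0.3415]), np.float64(18.0), 80, 0.67)
b (array([0.5599, 0.3429]), np.float64(20.6), 88, 0.35)
c (array([0.5597, 0.3433]), np.float64(25.75), 86, 0.44)
d (array([0.5597, 0.3422]), np.float64(30.28), 79, 0.46)h.py:48: RuntimeWarning: divide by zero encountered in divide
  d=G[a,i-1]-2*G[a,i]+G[a,i+1]; off=np.where(abs(d)>1e-6,.5*(G[a,i-1]-G[a,i+1])/d,0).clip(-.5,.5)
h.py:48: RuntimeWarning: invalid value encountered in divide
  d=G[a,i-1]-2*G[a,i]+G[a,i+1]; off=np.where(abs(d)>1e-6,.5*(G[a,i-1]-G[a,i+1])/d,0).clip(-.5,.5)
```

View pics/w1.png

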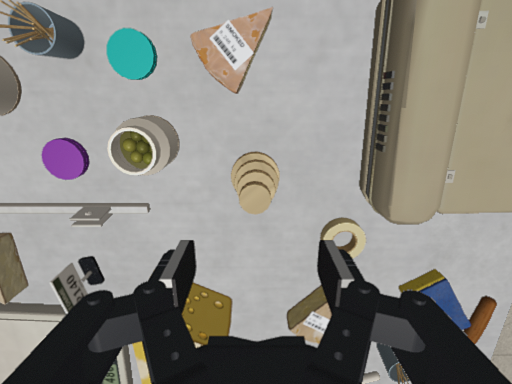

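```bash
sed -i 's/^import numpy as np, cv2/import numpy as np, cv2, warnings\nwarnings.filterwarnings("ignore")/' h.py
python3 - <<'E'
from h import *
im=cv2.imread('pics/w1.png'); c=dict(np.load('pics/w1.npz'))
cv2.imwrite('pics/w1z.png',cv2.resize(im[140:230,205:305],None,fx=6,fy=6,interpolation=cv2.INTER_CUBIC))
for lo,hi in ((12,17),(13,18.5),(14,17)):
  for st in ((.5615,.3415),(.5635,.343)): print(lo,hi,radial(c,im,st,.104,lo/1e3,hi/1e3,'down',sm=.5))
t=cv2.imread('pics/top0.png');ct=imaging.calibration('top')
print('top',radial(ct,t,(.5618,.3405),.104,.013,.0185,'down',sm=.5))
print(radial(c,im,(.517,.208),.076,.0165,.0285,'up',sm=.6),radial(c,im,(.517,.208),.076,.018,.030,'peak',sm=.6))
E
```

```text
12 17 (array([0.5596, 0.342 ]), np.float64(14.77), 88, 0.49)
12 17 (array([0.5595, 0.3418]), np.float64(14.83), 89, 0.46)
13 18.5 (array([0.5597, 0.3419]), np.float64(14.87), 89, 0.46)
13 18.5 (array([0.5632, 0.3421]), np.float64(17.69), 79, 0.45)
14 17 (array([0.5597, 0.3419]), np.float64(14.8), 85, 0.42)
14 17 (array([0.5635, 0.3436]), np.float64(16.51), 66, 0.38)
top (array([0.5615, 0.3407]), np.float64(13.99), 83, 0.47)
(array([0.5174, 0.2085]), np.float64(22.34), 90, 0.13) (array([0.5175, 0.2087]), np.float64(24.33), 90, 0.14)
```

View pics/w1z.png

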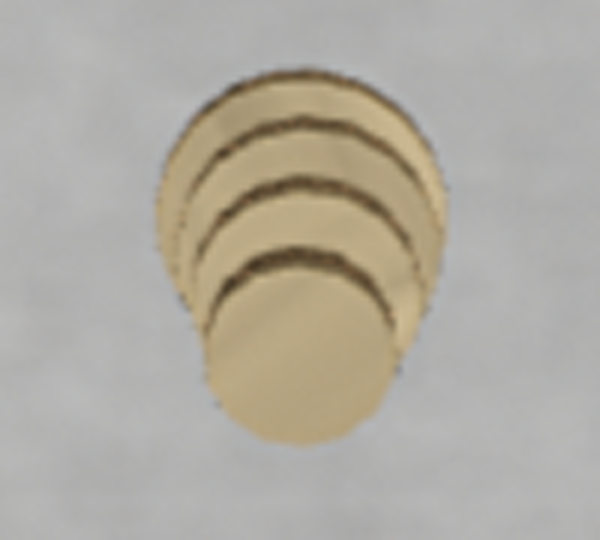

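Run:
```python
from h import *
c=dict(np.load('pics/w1.npz'))
f=lambda x,y:(205+(x+.5)/6-.5,140+(y+.5)/6-.5)
print(onz(c,[f(206,350),f(397,350),f(301,445),f(301,267)],.104))
# per lid: b left/right edges etc (z .078)
print(onz(c,[f(301,190),f(194,270),f(418,270)],.078))
```

```text
[[0.56023473 0.32583247]
 [0.56018189 0.35879737]
 [0.57806731 0.34223113]
 [0.54517435 0.34222521]]
[[0.53868051 0.34211505]
 [0.55409715 0.32220451]
 [0.5540287  0.36389454]]
```

```bash
python3 -c "
from h import *
s=monitor.get_state();print(s['time'],s['eef_pos'])"
```

```text
1.45 [0.54354638 0.34368926 0.24823343]
```

Request:
{"api": "send_rows", "payload": {"rows": [[0.06, -0.005, -0.2, 0], [0.06, -0.005, -0.38, 0], [0.06, -0.005, -0.45, 0], [0.06, -0.005, -0.49, 0], [0.06, -0.005, -0.49, 0], [0.06, -0.005, -0.49, 0]], "jaw": 0.3}}

```text
time: 2.2
eef_pos: [0.564, 0.3419, 0.104]
tcp_rot: [0.0, 1.0, 0.001, 0.002]
contact_force: [-0.8, 0.2, 0.6]
opening: 0.699
```

Run:
```python
from h import *
s,c,im=snap('wrist','w2'); print(s['time'],s['eef_pos'],s['opening'],s['contact_force'])
```

```text
2.2 [0.56397833 0.34186686 0.10400196] 0.6992888828040721 [-0.76428325  0.16533316  0.64563573]
```

View pics/w2.png

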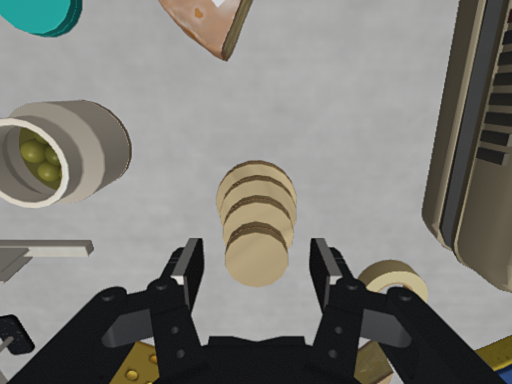

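Request:
{"api": "send_rows", "payload": {"rows": [[-0.007, 0, -0.01, 0], [-0.007, 0, -0.01, 0]]}}

```text
time: 2.5
eef_pos: [0.5603, 0.3411, 0.0985]
tcp_rot: [0.0, 1.0, 0.0, 0.0]
contact_force: [-0.0, -0.1, 0.2]
opening: 0.7
```

Request:
{"api": "send_rows", "payload": {"rows": [[0, 0, 0, 0], [0, 0, 0, 0], [0, 0, 0, 0], [0, 0, 0, 0], [0, 0, 0, 0]], "jaw": 1, "newtons": 30}}

```text
time: 3.12
eef_pos: [0.5606, 0.3412, 0.0985]
tcp_rot: [0.0, 1.0, 0.0, 0.0]
contact_force: [0.9, 1.1, 2.1]
opening: 0.373
```

Run:
```python
from h import *
s,c,im=snap('wrist','w3'); print(s['time'],s['eef_pos'],s['opening'],s['contact_force'])
s,c,im2=snap('side','s3'); cv2.imwrite('pics/m3.png',np.hstack([im[150:350,150:400],cv2.resize(im2[110:190,225:325],(250,200))]))
```

```text
3.125 [0.56061658 0.34118631 0.09849786] 0.3725531157438184 [0.88525024 1.07219985 2.06507864]
```

View pics/m3.png

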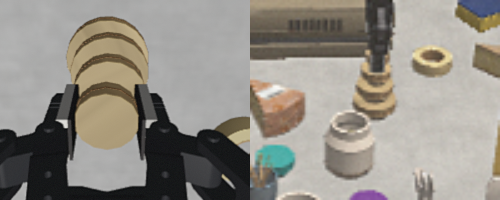

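Request:
{"api": "send_rows", "payload": {"rows": [[0, 0, 0.15, 0], [0, 0, 0.3, 0], [-0.05, -0.2, 0.35, 0], [-0.1, -0.4, 0.35, 0], [-0.15, -0.6, 0.35, 0], [-0.2, -0.8, 0.35, 0], [-0.23, -1, 0.35, 0]]}}

```text
time: 4.1
eef_pos: [0.4903, 0.0396, 0.2031]
tcp_rot: [0.0, 1.0, -0.0, -0.0]
contact_force: [1.1, -0.7, 0.2]
opening: 0.375
```

Request:
{"api": "send_rows", "payload": {"rows": [[0, -0.2, 0, 0], [0, -0.35, 0, 0], [0, -0.35, 0, 0]]}}

```text
time: 4.47
eef_pos: [0.4912, -0.0664, 0.2032]
tcp_rot: [0.003, 1.0, -0.0, -0.0]
contact_force: [0.1, 0.6, -1.0]
opening: 0.366
```

```bash
cat >> h.py <<'E'
RI=dict(c=(.5175,.208,.076,22.5,26.5),d=(.4455,.013,.086,27.5,31.5),a=(.4876,-.176,.058,12.5,16.5),b=(.4523,-.3207,.066,17.5,21.5))
def pots(c,im,names):
    for n in names:
        x,y,z,ri,ro=RI[n]
        print(n,proj(c,[x,y,z])[0].round(),radial(c,im,(x,y),z,(ri-6)/1e3,(ri+6)/1e3,'up',sm=.6),radial(c,im,(x,y),z,(ri-5)/1e3,(ro+4)/1e3,'peak',sm=.6))
E
python3 - <<'E'
from h import *
s,c,im=snap('wrist','w4'); print(s['time'],s['eef_pos'],s['opening'],s['contact_force'])
pots(c,im,'abdc')
E
```

```text
4.475 [ 0.49117272 -0.06638105  0.20321062] 0.36566701642212557 [ 0.09950688  0.61385335 -0.9629252 ]
a [148. 179.] (array([ 0.4875, -0.1753]), np.float64(12.33), 90, 0.14) (array([ 0.4877, -0.1753]), np.float64(14.34), 90, 0.14)
b [-11. 147.] (array([ 0.4525, -0.3197]), np.float64(17.08), 26, 0.1) (array([ 0.4525, -0.3197]), np.float64(19.12), 28, 0.12)
d [347. 141.] (array([0.4446, 0.0132]), np.float64(27.3), 90, 0.14) (array([0.4449, 0.013 ]), np.float64(29.3), 90, 0.11)
c [532. 212.] None (array([0.5173, 0.2092]), np.float64(24.71), 9, 0.1)
```

View pics/w4.png

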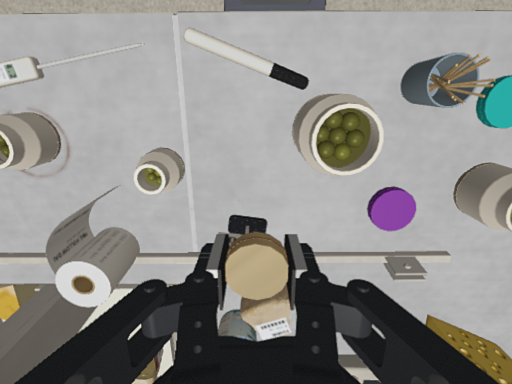

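Run:
```python
from h import *
im=cv2.imread('pics/w4.png'); c=dict(np.load('pics/w4.npz')); t=np.array([.49117,-.06638,.20321])
for rr in ((14,19),(13,18)):
  print(radial(c,im,t[:2],t[2]+.0055,rr[0]/1e3,rr[1]/1e3,'down',sm=.6))
cv2.imwrite('pics/w4z.png',cv2.resize(im[220:310,210:310],None,fx=6,fy=6))
f=lambda x,y:(210+(x+.5)/6-.5,220+(y+.5)/6-.5)
```

```text
(array([ 0.4924, -0.0666]), np.float64(16.6), 89, 0.17)
(array([ 0.4925, -0.0666]), np.float64(16.62), 87, 0.17)
```

View pics/w4z.png

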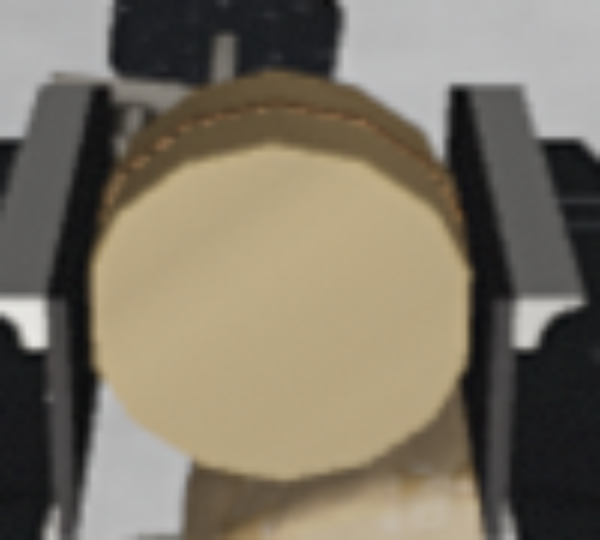

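Request:
{"api": "send_rows", "payload": {"rows": [[-0.015, -0.18, 0, -0.03], [-0.015, -0.361, 0, -0.06], [-0.015, -0.361, -0.1, -0.09], [-0.015, -0.361, -0.2, -0.125], [-0.015, -0.361, -0.3, -0.125], [-0.015, -0.361, -0.344, -0.125], [-0.015, -0.361, -0.344, -0.125], [-0.015, -0.361, -0.344, -0.125]]}}

```text
time: 5.52
eef_pos: [0.488, -0.1722, 0.1015]
tcp_rot: [0.383, 0.924, -0.0, 0.001]
contact_force: [0.9, -0.6, 0.1]
opening: 0.376
```

```bash
cat >> h.py <<'E'
def report(s): print('t',s['time'],'tcp',s['eef_pos'].round(4),'yaw',yaw(s['tcp_rot']),'op',round(s['opening'],3),'F',s['contact_force'].round(1))
E
python3 - <<'E'
from h import *
s,c,im=snap('wrist','w5'); report(s)
s,c,im2=snap('side','s5'); report(s)
cv2.imwrite('pics/m5.png',np.hstack([im[130:330,130:380],cv2.resize(im2[200:280,215:315],(250,200),interpolation=cv2.INTER_CUBIC)]))
E
```

```text
t 5.525 tcp [ 0.488  -0.1722  0.1015] yaw (np.float64(45.02232647588864), np.float64(0.13459103660997399)) op 0.376 F [ 0.9 -0.6  0.1]
t 5.575 tcp [ 0.488  -0.1724  0.1017] yaw (np.float64(44.99968911980319), np.float64(0.16282341150742927)) op 0.371 F [ 0.1 -0.8  0.1]
```

View pics/m5.png

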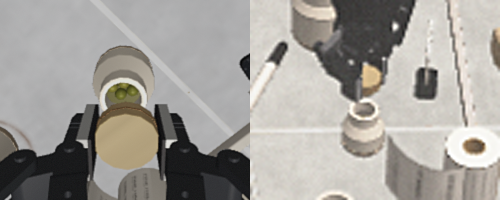

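Request:
{"api": "send_rows", "payload": {"rows": [[-0.004, -0.008, -0.03, 0], [-0.004, -0.008, -0.05, 0], [-0.004, -0.008, -0.05, 0], [-0.004, -0.008, -0.05, 0]]}}

```text
time: 6.12
eef_pos: [0.4857, -0.1746, 0.085]
tcp_rot: [0.383, 0.924, 0.0, -0.0]
contact_force: [-0.2, 0.5, 0.1]
opening: 0.373
```

Run:
```python
from h import *
s=monitor.get_state(); report(s); p=s['eef_pos']
s,c,im=snap('wrist','w6')
print('lid',radial(c,im,p[:2]+[.001,-.001],p[2]+.0055,.014,.0185,'down',sm=.6))
x,y,z,ri,ro=RI['a']; print(radial(c,im,(x,y),z,.007,.0165,'up',sm=.6))
```

```text
t 6.125 tcp [ 0.4857 -0.1746  0.085 ] yaw (np.float64(44.95205496971417), np.float64(0.012548565951323016)) op 0.373 F [-0.2  0.5  0.1]
lid (array([ 0.4855, -0.1753]), np.float64(15.79), 86, 0.35)
(array([ 0.4869, -0.1751]), np.float64(12.07), 80, 0.33)
```

Request:
{"api": "send_rows", "payload": {"rows": [[0.004, 0, -0.015, 0], [0.004, 0, -0.03, 0], [0.004, 0, -0.045, 0], [0.004, 0, -0.06, 0], [0.004, 0, -0.064, 0], [0.004, 0, -0.064, 0]]}}

```text
time: 6.92
eef_pos: [0.4878, -0.1753, 0.0675]
tcp_rot: [0.383, 0.924, -0.0, 0.001]
contact_force: [-2.5, 0.3, 9.4]
opening: 0.372
```

Run:
```python
from h import *
s,c,im=snap('wrist','w7'); report(s)
s,c,im2=snap('side','s7'); report(s)
cv2.imwrite('pics/m7.png',np.hstack([im[130:330,130:380],cv2.resize(im2[200:280,215:315],(250,200),interpolation=cv2.INTER_CUBIC)]))
```

```text
t 6.925 tcp [ 0.4878 -0.1753  0.0675] yaw (np.float64(44.990399490986384), np.float64(0.09905347582353592)) op 0.372 F [-2.5  0.3  9.4]
t 6.975 tcp [ 0.4878 -0.1753  0.0675] yaw (np.float64(44.988922765500405), np.float64(0.1071509145193056)) op 0.366 F [-2.8 -0.2  9. ]
```

View pics/m7.png

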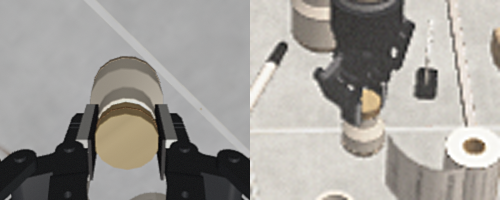

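Request:
{"api": "send_rows", "payload": {"rows": [[0, 0, 0, 0], [0, 0, 0, 0]], "jaw": 0.45}}

```text
time: 7.28
eef_pos: [0.4866, -0.1743, 0.0654]
tcp_rot: [0.383, 0.924, 0.0, -0.0]
contact_force: [0.2, -1.0, -0.2]
opening: 0.549
```

Request:
{"api": "send_rows", "payload": {"rows": [[0, 0, 0.05, 0], [0, 0, 0.15, 0], [0, 0, 0.3, 0.03], [0, 0.1, 0.4, 0.06], [0.05, 0.3, 0.4, 0.09], [0.05, 0.3, 0.4, 0.125]]}}

```text
time: 8.02
eef_pos: [0.5027, -0.0814, 0.1876]
tcp_rot: [0.012, 1.0, -0.0, 0.001]
contact_force: [-1.5, -0.3, -0.2]
opening: 0.553
```

Run:
```python
from h import *
s,c,im=snap('wrist','w8'); report(s)
s,c,im2=snap('side','s8'); report(s)
pots(c,im,'bd')
for z in (.072,):
  print(radial(c,im,(.4876,-.1755),z,.013,.020,'down',sm=.6))
  print(radial(c,im,(.4876,-.1755),0,.020,.030,'up',sm=.6))
u,v=proj(c,[.4876,-.1755,.07])[0].astype(int)
cv2.imwrite('pics/m8.png',np.hstack([cv2.resize(im[v-50:v+50,u-60:u+60],(480,400),interpolation=cv2.INTER_CUBIC),cv2.resize(im2[220:270,230:280],(300,400),interpolation=cv2.INTER_CUBIC)]))
```

```text
t 8.025 tcp [ 0.5027 -0.0814  0.1876] yaw (np.float64(88.56861698958822), np.float64(0.1335174683147539)) op 0.553 F [-1.5 -0.3 -0.2]
t 8.075 tcp [ 0.5024 -0.0827  0.1872] yaw (np.float64(88.72246272062719), np.float64(0.09596932021630603)) op 0.554 F [-0.2  0.  -0.1]
b [249. 282.] (array([ 0.4516, -0.3202]), np.float64(20.85), 77, 1.76) None
d [244. 192.] (array([0.4445, 0.0146]), np.float64(24.64), 85, 1.93) (array([0.4436, 0.0167]), np.float64(32.31), 55, 1.68)
(array([ 0.4879, -0.176 ]), np.float64(17.43), 81, 1.03)
(array([ 0.4903, -0.1721]), np.float64(28.64), 74, 0.8)
```

View pics/m8.png

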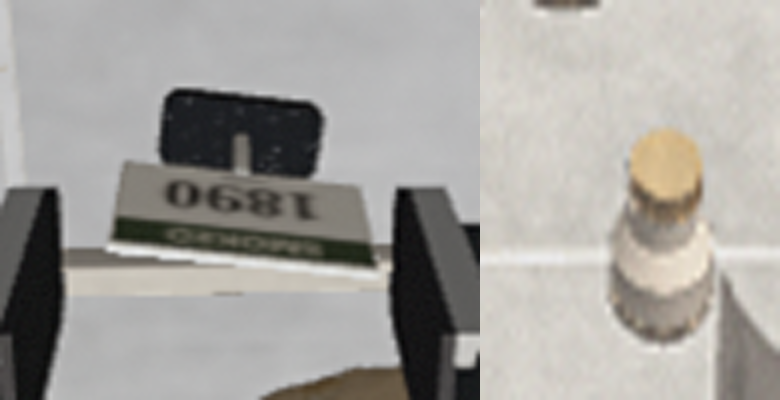

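Run:
```python
from h import *
im=cv2.imread('pics/w8.png'); c=dict(np.load('pics/w8.npz')); im2=cv2.imread('pics/s8.png'); c2=dict(np.load('pics/s8.npz'))
pots(c,im,'bd')
print(proj(c,[.4876,-.1755,.072]))
for z in (.072,.075,.069): print(z,radial(c,im,(.4876,-.1755),z,.013,.020,'down',sm=.6),radial(c2,im2,(.4876,-.1755),z,.013,.020,'down',sm=.6))
```

```text
b [-14. 142.] (array([ 0.4527, -0.3193]), np.float64(16.69), 23, 0.14) (array([ 0.4524, -0.3199]), np.float64(19.36), 25, 0.1)
d [372. 127.] (array([0.4447, 0.0131]), np.float64(27.33), 90, 0.12) (array([0.4448, 0.0129]), np.float64(29.34), 90, 0.12)
[[151.71021969 178.22337035]]
0.072 (array([ 0.4874, -0.1751]), np.float64(15.17), 78, 0.23) (array([ 0.4891, -0.1745]), np.float64(19.4), 82, 0.33)
0.075 (array([ 0.4886, -0.1762]), np.float64(17.57), 85, 0.68) (array([ 0.488 , -0.1758]), np.float64(19.16), 67, 0.52)
0.069 (array([ 0.4883, -0.1762]), np.float64(15.31), 87, 0.33) (array([ 0.4889, -0.178 ]), np.float64(13.81), 68, 0.35)
```

Request:
{"api": "send_rows", "payload": {"rows": [[0.03, 0.2, 0, 0], [0.06, 0.4, 0, 0], [0.09, 0.6, 0.05, 0], [0.12, 0.8, 0.05, 0], [0.13, 1, 0.05, 0]], "jaw": 0.2}}

```text
time: 8.75
eef_pos: [0.5417, 0.2166, 0.2018]
tcp_rot: [0.021, 1.0, 0.0, 0.001]
contact_force: [0.4, 0.4, 0.1]
opening: 0.799
```

Request:
{"api": "send_rows", "payload": {"rows": [[0, 0.2, 0, 0], [0, 0.41, 0, 0], [0, 0.41, 0, 0], [0, 0.41, 0, 0]]}}

```text
time: 9.25
eef_pos: [0.5411, 0.3378, 0.2008]
tcp_rot: [0.019, 1.0, -0.0, -0.0]
contact_force: [-0.2, -0.5, -0.2]
opening: 0.796
```

Run:
```python
from h import *
s,c,im=snap('wrist','w9'); report(s)
pots(c,im,'c')
for n,z,r in (('b',.078,22),('c',.052,27),('d',.026,32)):
    print(n,radial(c,im,(.5605,.3425),z,(r-4)/1e3,(r+3)/1e3,'down',sm=.6))
u,v=proj(c,[.5605,.3425,.05])[0].astype(int)
cv2.imwrite('pics/m9.png',cv2.resize(im[v-50:v+50,u-60:u+60],(720,600),interpolation=cv2.INTER_CUBIC)); print(u,v)
```

```text
t 9.25 tcp [0.5411 0.3378 0.2008] yaw (np.float64(87.8035739140458), np.float64(0.04811634874061761)) op 0.796 F [-0.2 -0.5 -0.2]
c [116. 170.] (array([0.5173, 0.2085]), np.float64(22.41), 90, 0.11) (array([0.5175, 0.2088]), np.float64(24.33), 90, 0.11)
b (array([0.5591, 0.3427]), np.float64(20.35), 80, 0.41)
c (array([0.5599, 0.3433]), np.float64(26.24), 87, 0.46)
d (array([0.5594, 0.3419]), np.float64(30.52), 81, 0.5)
261 197
```

View pics/m9.png

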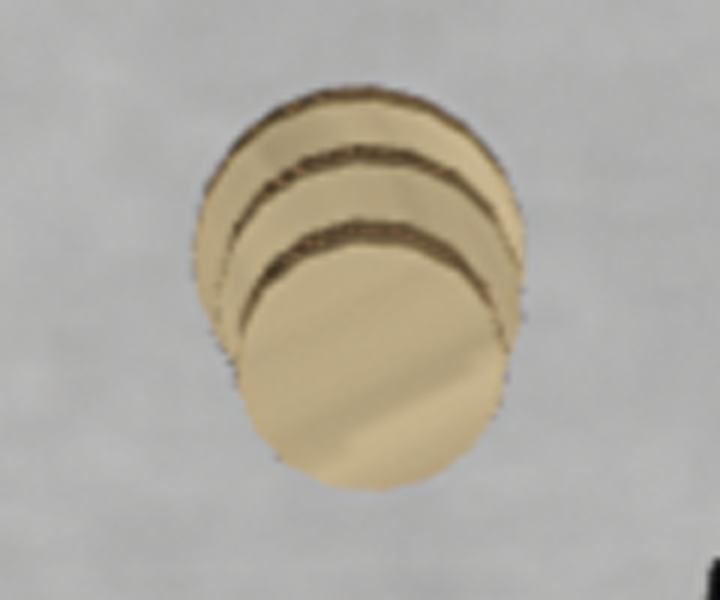

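Run:
```python
from h import *
c=dict(np.load('pics/w9.npz'))
f=lambda x,y:(201+(x+.5)/6-.5,147+(y+.5)/6-.5)
q=onz(c,[f(238,372),f(506,372),f(372,244),f(372,490)],.078);print(q,(q[:2,1].mean(),q[2:,0].mean()))
# c & d: near(top) edge and side extremes
q=onz(c,[f(365,163)],.052);print(q[:,0]+.027)
q=onz(c,[f(362,102)],.026);print(q[:,0]+.032)
```

```text
[[0.56018353 0.32159918]
 [0.56179824 0.36473784]
 [0.5392766  0.34381767]
 [0.58207686 0.34253695]] (np.float64(0.3431685078294102), np.float64(0.5606767330780655))
[0.56034685]
[0.56095218]
```

Request:
{"api": "send_rows", "payload": {"rows": [[0.065, 0.017, -0.1, 0.006], [0.065, 0.017, -0.25, 0.006], [0.065, 0.017, -0.35, 0.006], [0.065, 0.017, -0.4, 0.006], [0.065, 0.017, -0.425, 0.006], [0.065, 0.017, -0.425, 0.006], [0.065, 0.017, -0.425, 0.006], [0.065, 0.017, -0.425, 0.006]]}}

```text
time: 10.3
eef_pos: [0.5611, 0.3439, 0.0748]
tcp_rot: [-0.001, 1.0, 0.0, 0.001]
contact_force: [0.4, 0.8, 0.1]
opening: 0.801
```

Request:
{"api": "send_rows", "payload": {"rows": [[0, -0.002, -0.005, 0], [0, -0.002, -0.005, 0], [0, -0.002, -0.005, 0], [0, -0.002, -0.005, 0], [0, -0.002, -0.005, 0]], "jaw": 1, "newtons": 30}}

```text
time: 10.92
eef_pos: [0.5607, 0.343, 0.0723]
tcp_rot: [-0.001, 1.0, 0.0, 0.0]
contact_force: [0.0, -0.6, 2.1]
opening: 0.491
```

Run:
```python
from h import *
s,c,im=snap('wrist','w10'); report(s)
cv2.imwrite('pics/m10.png',im[150:350,130:400])
```

```text
t 10.925 tcp [0.5607 0.343  0.0723] yaw (np.float64(90.09031287161885), np.float64(0.03519124470147649)) op 0.491 F [ 0.  -0.6  2.1]
```

View pics/m10.png

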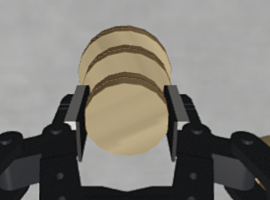

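Request:
{"api": "send_rows", "payload": {"rows": [[0, 0, 0.15, 0], [0, 0, 0.3, 0], [-0.05, -0.2, 0.4, 0], [-0.1, -0.4, 0.4, 0], [-0.15, -0.6, 0.4, 0], [-0.2, -0.8, 0.4, 0], [-0.23, -1, 0.4, 0]]}}

```text
time: 11.85
eef_pos: [0.4904, 0.0432, 0.1914]
tcp_rot: [-0.001, 1.0, -0.0, -0.0]
contact_force: [1.3, -0.4, -0.4]
opening: 0.485
```

Request:
{"api": "send_rows", "payload": {"rows": [[-0.03, -0.2, 0, 0], [-0.06, -0.4, 0, 0], [-0.09, -0.6, 0, 0], [-0.13, -0.8, 0, 0], [-0.13, -0.9, 0, 0]]}}

```text
time: 12.48
eef_pos: [0.4515, -0.2277, 0.1915]
tcp_rot: [0.001, 1.0, 0.0, -0.0]
contact_force: [0.2, 0.5, -0.9]
opening: 0.491
```

Run:
```python
from h import *
s,c,im=snap('wrist','w11'); report(s); p=s['eef_pos']
pots(c,im,'b')
print(radial(c,im,p[:2],p[2]-.0203+.026,.019,.024,'down',sm=.6),radial(c,im,p[:2],p[2]-.0203+.026,.018,.023,'down',sm=.6))
cv2.imwrite('pics/m11.png',im)
```

```text
t 12.475 tcp [ 0.4515 -0.2277  0.1915] yaw (np.float64(89.90642771688134), np.float64(0.04101150742155439)) op 0.491 F [ 0.2  0.5 -0.9]
b [159. 189.] (array([ 0.4522, -0.3203]), np.float64(17.43), 90, 0.14) (array([ 0.4524, -0.3202]), np.float64(19.31), 90, 0.12)
(array([ 0.4515, -0.2279]), np.float64(21.35), 88, 0.22) (array([ 0.4511, -0.2279]), np.float64(21.06), 89, 0.33)
```

View pics/m11.png

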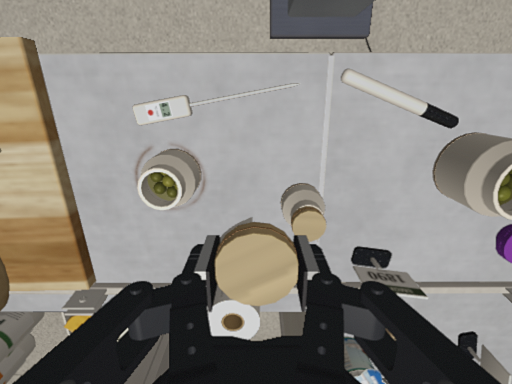

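Request:
{"api": "send_rows", "payload": {"rows": [[0, -0.18, 0, 0], [0.002, -0.308, -0.05, 0], [0.002, -0.308, -0.15, 0], [0.002, -0.308, -0.25, 0], [0.002, -0.308, -0.3, 0], [0.002, -0.308, -0.322, 0], [0.002, -0.308, -0.322, 0], [0.002, -0.308, -0.322, 0], [0.002, -0.308, -0.322, 0]]}}

```text
time: 13.65
eef_pos: [0.4539, -0.3181, 0.0964]
tcp_rot: [-0.001, 1.0, -0.001, 0.001]
contact_force: [-0.0, -0.1, -0.4]
opening: 0.488
```

Run:
```python
from h import *
report(monitor.get_state())
```

```text
t 13.65 tcp [ 0.4539 -0.3181  0.0964] yaw (np.float64(90.09617517213096), np.float64(0.11492962762382643)) op 0.488 F [-0.  -0.1 -0.4]
```

Request:
{"api": "send_rows", "payload": {"rows": [[-0.004, -0.006, -0.01, 0], [-0.004, -0.006, -0.015, 0], [-0.004, -0.006, -0.015, 0], [-0.004, -0.006, -0.015, 0]]}}

```text
time: 14.15
eef_pos: [0.4521, -0.3194, 0.0908]
tcp_rot: [-0.001, 1.0, 0.0, -0.0]
contact_force: [-0.2, 0.1, -1.3]
opening: 0.492
```

Close enough; lower by 16.5 mm.

Request:
{"api": "send_rows", "payload": {"rows": [[0.001, -0.002, -0.015, 0], [0.001, -0.002, -0.03, 0], [0.001, -0.002, -0.045, 0], [0.001, -0.002, -0.056, 0], [0.001, -0.002, -0.058, 0], [0.001, -0.002, -0.058, 0]]}}

```text
time: 14.9
eef_pos: [0.4557, -0.3245, 0.0793]
tcp_rot: [-0.001, 1.0, -0.005, 0.004]
contact_force: [-1.9, -0.6, 18.0]
opening: 0.487
```

Run:
```python
from h import *
s,c,im=snap('wrist','w12'); report(s)
s,c,im2=snap('side','s12')
cv2.imwrite('pics/m12.png',np.hstack([im[130:330,130:380],cv2.resize(im2[240:320,205:305],(250,200),interpolation=cv2.INTER_CUBIC)]))
```

```text
t 14.9 tcp [ 0.4557 -0.3245  0.0793] yaw (np.float64(90.12510645208975), np.float64(0.7285319898071572)) op 0.487 F [-1.9 -0.6 18. ]
```

View pics/m12.png

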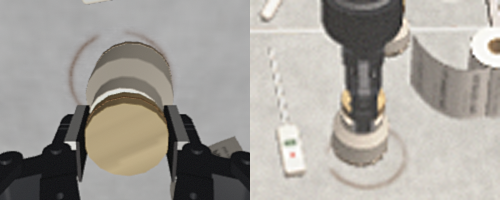

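Request:
{"api": "send_rows", "payload": {"rows": [[0, 0, 0.02, 0], [0, 0, 0.05, 0], [0, 0, 0.07, 0], [0, 0, 0.07, 0], [0, 0, 0.07, 0]]}}

```text
time: 15.62
eef_pos: [0.4522, -0.3197, 0.0939]
tcp_rot: [-0.001, 1.0, 0.0, -0.0]
contact_force: [-0.2, -0.3, 0.2]
opening: 0.487
```

Run:
```python
from h import *
s,c,im=snap('wrist','w13'); report(s);p=s['eef_pos']
s,c2,im2=snap('side','s13')
print(radial(c,im,p[:2],p[2]-.0203+.026,.019,.024,'down',sm=.6),radial(c2,im2,(.4523,-.3202),.066,.0115,.0235,'up',sm=.6))
cv2.imwrite('pics/m13.png',np.hstack([cv2.resize(im[150:310,170:350],(450,400)),cv2.resize(im2[250:310,220:280],(350,400),interpolation=cv2.INTER_CUBIC)]))
```

```text
t 15.625 tcp [ 0.4522 -0.3197  0.0939] yaw (np.float64(90.09368643070233), np.float64(0.053059711695398665)) op 0.487 F [-0.2 -0.3  0.2]
(array([ 0.4521, -0.3198]), np.float64(21.26), 86, 0.29) (array([ 0.4521, -0.3197]), np.float64(17.5), 86, 0.89)
```

View pics/m13.png

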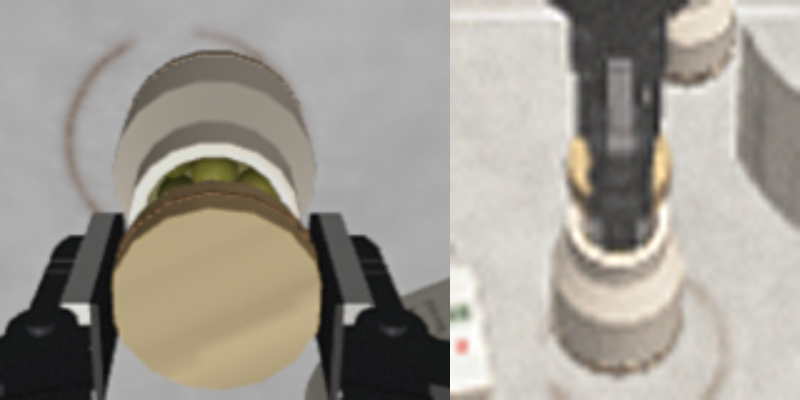

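Run:
```python
from h import *
im=cv2.imread('pics/w12.png'); im2=cv2.imread('pics/s12.png')
cv2.imwrite('pics/m12b.png',np.hstack([cv2.resize(im[150:310,170:350],(450,400)),cv2.resize(im2[250:310,220:280],(350,400),interpolation=cv2.INTER_CUBIC)]))
c=dict(np.load('pics/w12.npz'));p=np.array([.4557,-.3245,.0793])
print(radial(c,im,p[:2],p[2]-.0203+.026,.019,.024,'down',sm=.6))
```

```text
(array([ 0.4558, -0.3244]), np.float64(21.53), 86, 0.32)
```

View pics/m12b.png

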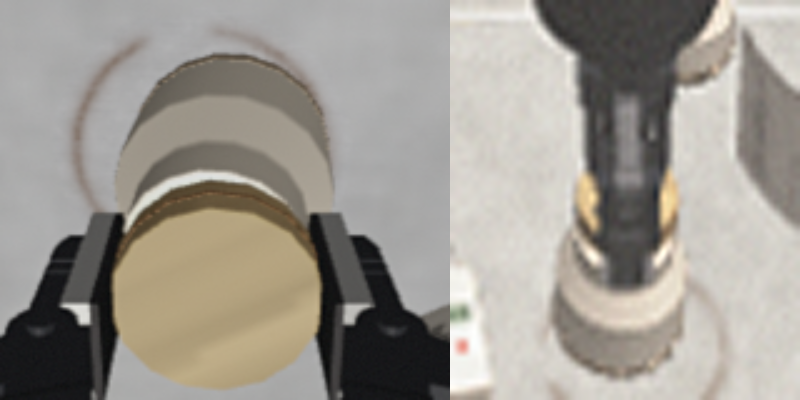

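Request:
{"api": "send_rows", "payload": {"rows": [[0, -0.001, -0.02, 0], [0, -0.001, -0.03, 0], [0, -0.001, -0.04, 0], [0, -0.001, -0.044, 0], [0, -0.001, -0.044, 0]]}}

```text
time: 16.35
eef_pos: [0.4524, -0.3203, 0.0813]
tcp_rot: [-0.001, 1.0, 0.0, -0.0]
contact_force: [-0.0, 1.1, 0.9]
opening: 0.487
```

Run:
```python
from h import *
s,c,im=snap('wrist','w14'); report(s);p=s['eef_pos']
s,c2,im2=snap('side','s14')
cv2.imwrite('pics/m14.png',np.hstack([cv2.resize(im[150:310,170:350],(450,400)),cv2.resize(im2[250:310,220:280],(350,400),interpolation=cv2.INTER_CUBIC)]))
```

```text
t 16.35 tcp [ 0.4524 -0.3203  0.0813] yaw (np.float64(90.0956317821044), np.float64(0.016299133305432322)) op 0.487 F [-0.   1.1  0.9]
```

View pics/m14.png

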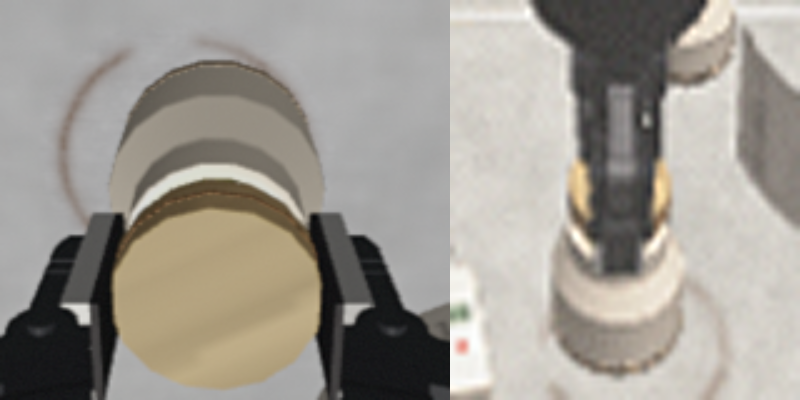

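Request:
{"api": "send_rows", "payload": {"rows": [[0, 0, 0, 0], [0, 0, 0, 0], [0, 0, 0, 0]], "jaw": 0.35}}

```text
time: 16.82
eef_pos: [0.4525, -0.3204, 0.0813]
tcp_rot: [-0.001, 1.0, -0.0, 0.0]
contact_force: [0.1, -0.1, 0.2]
opening: 0.65
```

Run:
```python
from h import *
s,c,im=snap('wrist','w15'); report(s);p=s['eef_pos']
s,c2,im2=snap('side','s15')
cv2.imwrite('pics/m15.png',np.hstack([cv2.resize(im[150:310,170:350],(450,400)),cv2.resize(im2[250:310,220:280],(350,400),interpolation=cv2.INTER_CUBIC)]))
```

```text
t 16.825 tcp [ 0.4525 -0.3204  0.0813] yaw (np.float64(90.09157235154952), np.float64(0.01227841474731403)) op 0.65 F [ 0.1 -0.1  0.2]
```

View pics/m15.png

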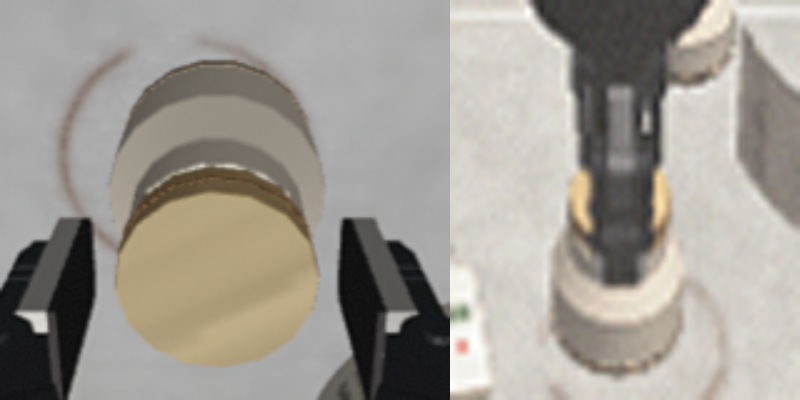

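Request:
{"api": "send_rows", "payload": {"rows": [[0, 0, 0.05, 0], [0, 0, 0.15, 0], [0, 0.1, 0.3, 0], [0.05, 0.3, 0.4, 0], [0.05, 0.35, 0.4, 0], [0.05, 0.35, 0.4, 0]]}}

```text
time: 17.68
eef_pos: [0.4674, -0.2144, 0.2014]
tcp_rot: [-0.002, 1.0, -0.0, 0.0]
contact_force: [-1.0, 0.1, -0.4]
opening: 0.651
```

Run:
```python
from h import *
s,c,im=snap('wrist','w16'); report(s)
s,c2,im2=snap('side','s16')
for z in (.075,.080,.084): print(z,radial(c,im,(.4524,-.3203),z,.019,.024,'down',sm=.6),radial(c2,im2,(.4524,-.3203),z,.019,.024,'down',sm=.6))
u,v=proj(c,[.4524,-.3203,.07])[0].astype(int);print(u,v)
cv2.imwrite('pics/m16.png',np.hstack([cv2.resize(im[v-40:v+40,u-45:u+45],(450,400),interpolation=cv2.INTER_CUBIC),cv2.resize(im2[250:310,220:280],(350,400),interpolation=cv2.INTER_CUBIC)]))
```

```text
t 17.675 tcp [ 0.4674 -0.2144  0.2014] yaw (np.float64(90.22918266865656), np.float64(0.04433404893605713)) op 0.651 F [-1.   0.1 -0.4]
0.075 (array([ 0.4532, -0.321 ]), np.float64(20.62), 83, 0.33) (array([ 0.4528, -0.3204]), np.float64(19.49), 65, 0.33)
0.08 (array([ 0.4519, -0.3189]), np.float64(20.33), 82, 0.35) (array([ 0.4503, -0.3212]), np.float64(21.73), 73, 1.51)
0.084 (array([ 0.4534, -0.3191]), np.float64(22.56), 81, 0.49) (array([ 0.4519, -0.321 ]), np.float64(23.47), 74, 0.42)
145 170
```

View pics/m16.png

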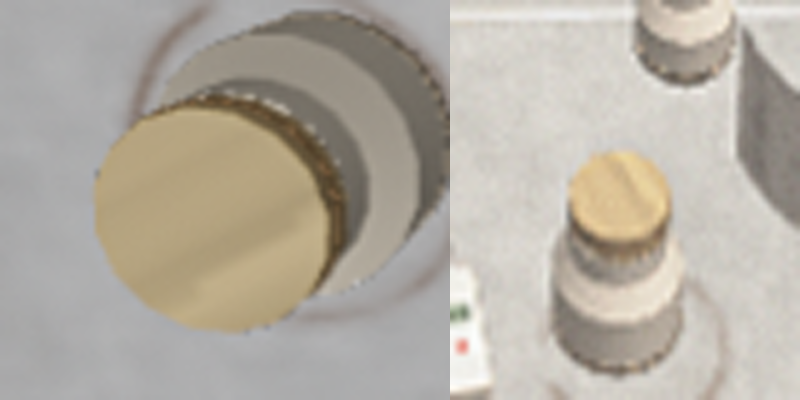

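```bash
cat >> h.py <<'E'
def topell(c,im,P,w,smin=60,vmin=140):
    u,v=proj(c,P)[0].round().astype(int); k=8
    u0,v0=max(u-w,0),max(v-w,0)
    cr=cv2.resize(im[v0:v+w,u0:u+w],None,fx=k,fy=k,interpolation=cv2.INTER_LINEAR)
    h=cv2.cvtColor(cr,cv2.COLOR_BGR2HSV); m=((h[...,0]>12)&(h[...,0]<28)&(h[...,1]>smin)&(h[...,2]>vmin)).astype(np.uint8)
    m=cv2.morphologyEx(m,cv2.MORPH_OPEN,np.ones((9,9),np.uint8))
    cs=max(cv2.findContours(m,cv2.RETR_EXTERNAL,cv2.CHAIN_APPROX_NONE)[0],key=cv2.contourArea)
    q=cv2.convexHull(cs).reshape(-1,2).astype(float); q=(q-(k/2-.5))/k+[u0,v0]
    return q
def tri(obs):
    A=np.zeros((3,3));b=np.zeros(3)
    for c,uv in obs:
        o,D=ray(c,[uv]);d=D[0]/np.linalg.norm(D[0]);M=np.eye(3)-np.outer(d,d);A+=M;b+=M@o
    X=np.linalg.solve(A,b); return X,[np.linalg.norm((np.eye(3)-np.outer(D/np.linalg.norm(D),D/np.linalg.norm(D)))@(X-o)) for o,D in [(ray(c,[uv])[0],ray(c,[uv])[1][0]) for c,uv in obs]]
def lidheight(ws,P,w1,w2,t):
    obs=[]
    for nm,w in zip(ws,(w1,w2)):
        c=dict(np.load(f'pics/{nm}.npz')); im=cv2.imread(f'pics/{nm}.png')
        q=topell(c,im,P,w); e=cv2.fitEllipse(q.astype(np.float32)); obs.append((c,e[0]))
        for z in (P[2]-.003,P[2],P[2]+.003): cc,r=fitr(onz(c,q,z)); print(nm,round(z,3),cc.round(4),round(r*1e3,2),end=' | ')
        print(np.round(e,1) if 0 else '')
    X,res=tri(obs); print(t,'tri',X.round(4),np.round(res,4))
E
python3 - <<'E'
from h import *
lidheight(('w8','s8'),(.4876,-.1755,.072),30,14,'a')
lidheight(('w16','s16'),(.4524,-.3203,.080),40,16,'b')
E
```

```text
w8 0.069 [ 0.4891 -0.1772] 16.59 | w8 0.072 [ 0.4882 -0.176 ] 16.38 | w8 0.075 [ 0.4873 -0.1748] 16.18 | 
s8 0.069 [ 0.4881 -0.1761] 17.02 | s8 0.072 [ 0.4879 -0.1791] 16.97 | s8 0.075 [ 0.4878 -0.1821] 16.91 | 
a tri [ 0.4882 -0.1769  0.0696] [0.0003 0.0003]
w16 0.077 [ 0.4533 -0.3212] 21.61 | w16 0.08 [ 0.4525 -0.3199] 21.35 | w16 0.083 [ 0.4516 -0.3186] 21.09 | 
s16 0.077 [ 0.4538 -0.3222] 23.26 | s16 0.08 [ 0.4537 -0.3247] 23.18 | s16 0.083 [ 0.4536 -0.3273] 23.1 | 
b tri [ 0.4533 -0.3217  0.0758] [0.0002 0.0002]
```

Request:
{"api": "send_rows", "payload": {"rows": [[0.03, 0.2, 0, 0], [0.06, 0.4, 0, 0], [0.09, 0.6, 0, 0], [0.12, 0.8, 0, 0], [0.13, 1, 0, 0]], "jaw": 0.1}}

```text
time: 18.4
eef_pos: [0.5068, 0.0851, 0.2]
tcp_rot: [0.0, 1.0, -0.0, -0.001]
contact_force: [1.6, -0.2, -0.5]
opening: 0.897
```

Request:
{"api": "send_rows", "payload": {"rows": [[0.04, 0.2, 0, 0], [0.08, 0.4, 0, 0], [0.11, 0.6, -0.05, 0], [0.11, 0.82, -0.05, 0], [0.11, 0.84, -0.05, 0], [0.11, 0.84, -0.05, 0]]}}

```text
time: 19.15
eef_pos: [0.5397, 0.3358, 0.1847]
tcp_rot: [-0.001, 1.0, -0.001, -0.001]
contact_force: [0.5, -0.5, 0.6]
opening: 0.904
```

Run:
```python
from h import *
s,c,im=snap('wrist','w17'); report(s)
pots(c,im,'c')
for n,z,r in (('c',.052,27),):
    q=topell(c,im,(.5605,.3425,z),50); 
    print(radial(c,im,(.5605,.3435),z,(r-3)/1e3,(r+2)/1e3,'down',sm=.6))
u,v=proj(c,[.5605,.3425,.05])[0].astype(int)
cv2.imwrite('pics/m17.png',cv2.resize(im[v-50:v+50,u-60:u+60],(720,600),interpolation=cv2.INTER_CUBIC)); print(u,v)
```

```text
t 19.15 tcp [0.5397 0.3358 0.1847] yaw (np.float64(90.0889111633322), np.float64(0.1508993992045431)) op 0.904 F [ 0.5 -0.5  0.6]
c [110. 170.] (array([0.5173, 0.2086]), np.float64(22.44), 90, 0.15) (array([0.5174, 0.2087]), np.float64(24.28), 90, 0.14)
(array([0.5614, 0.3433]), np.float64(27.72), 79, 0.49)
262 205
```

View pics/m17.png

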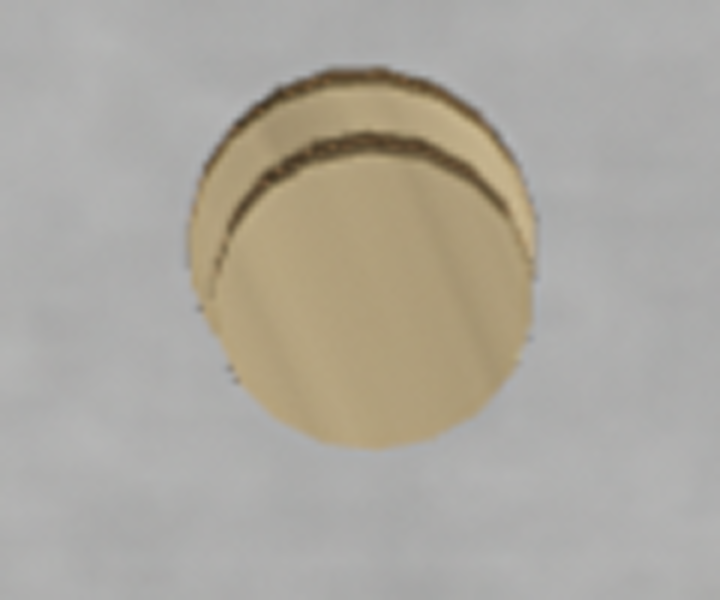

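Run:
```python
from h import *
c=dict(np.load('pics/w17.npz'))
f=lambda x,y:(202+(x+.5)/6-.5,155+(y+.5)/6-.5)
q=onz(c,[f(213,302),f(534,302),f(374,155),f(374,449)],.052);print(q,(q[2:,0].mean(),q[:2,1].mean()))
q=onz(c,[f(362,83)],.026);print(q[:,0]+.032)
```

```text
[[0.55936748 0.31659402]
 [0.55921857 0.37009626]
 [0.53370685 0.3431377 ]
 [0.58650332 0.34374087]] (np.float64(0.5601050873343811), np.float64(0.34334513802002053))
[0.56040735]
```

Request:
{"api": "send_rows", "payload": {"rows": [[0.068, 0.023, -0.1, 0], [0.068, 0.023, -0.25, 0], [0.068, 0.023, -0.35, 0], [0.068, 0.023, -0.41, 0], [0.068, 0.023, -0.438, 0], [0.068, 0.023, -0.438, 0], [0.068, 0.023, -0.438, 0], [0.068, 0.023, -0.438, 0]]}}

```text
time: 20.2
eef_pos: [0.5606, 0.344, 0.0562]
tcp_rot: [-0.001, 1.0, 0.0, 0.001]
contact_force: [0.4, 0.8, 0.7]
opening: 0.896
```

Request:
{"api": "send_rows", "payload": {"rows": [[-0.001, -0.002, -0.009, 0], [-0.001, -0.002, -0.009, 0], [-0.001, -0.002, -0.009, 0], [-0.001, -0.002, -0.009, 0], [-0.001, -0.002, -0.009, 0], [-0.001, -0.002, -0.009, 0]], "jaw": 1, "newtons": 35}}

```text
time: 20.95
eef_pos: [0.5598, 0.3431, 0.0525]
tcp_rot: [-0.001, 1.0, 0.0, 0.0]
contact_force: [0.2, 0.2, 3.1]
opening: 0.603
```

Run:
```python
from h import *
s,c,im=snap('wrist','w18'); report(s)
s,c2,im2=snap('side','s18')
cv2.imwrite('pics/m18.png',np.hstack([cv2.resize(im[160:310,165:345],(480,400)),cv2.resize(im2[120:170,255:295],(320,400),interpolation=cv2.INTER_CUBIC)]))
```

```text
t 20.95 tcp [0.5598 0.3431 0.0525] yaw (np.float64(90.08971642774851), np.float64(0.0375772364973543)) op 0.603 F [0.2 0.2 3.1]
```

View pics/m18.png

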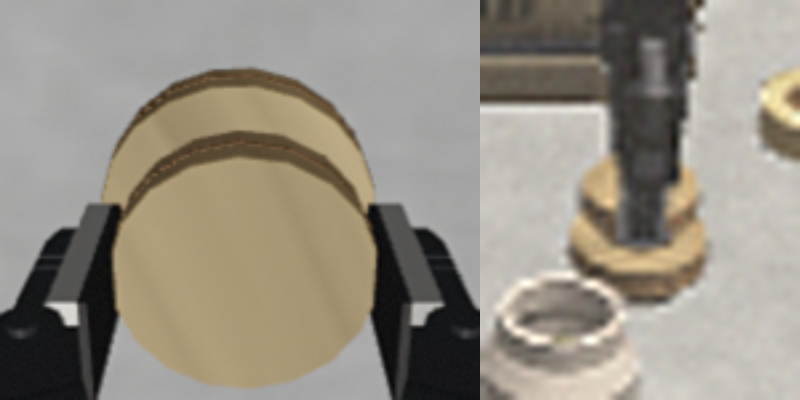

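Run:
```python
from h import *
c=imaging.calibration('side'); o,D=ray(c,[(275.6,150.4)]); 
for y in (.316,.308,.300): print(y,o+D[0]*(y-o[1])/D[0,1])
# s12: lid b jam: front tip pixel
for nm,px in (('s14',(220+620*60/350-450*60/350,250+272*60/400)),('s12',(220+(628-450)*60/350,250+285*60/400))):
  o,D=ray(c,[px]); print(nm,px,[ (o+D[0]*(y-o[1])/D[0,1]).round(4) for y in (-.342,-.350)])
```

```text
0.316 [0.56179358 0.316      0.03431685]
0.308 [0.56105713 0.308      0.03964867]
0.3 [0.56032069 0.3        0.04498048]
s14 (249.14285714285714, 290.8) [array([ 0.4533, -0.342 ,  0.0586]), array([ 0.4531, -0.35  ,  0.0685])]
s12 (250.5142857142857, 292.75) [array([ 0.4567, -0.342 ,  0.0509]), array([ 0.4565, -0.35  ,  0.0609])]
```

Request:
{"api": "send_rows", "payload": {"rows": [[0, 0, 0.15, 0], [0, 0, 0.3, 0], [-0.07, -0.2, 0.33, 0], [-0.14, -0.4, 0.33, 0], [-0.142, -0.448, 0.28, 0], [-0.142, -0.448, 0.22, 0], [-0.142, -0.448, 0.19, 0], [-0.142, -0.448, 0.19, 0], [-0.142, -0.448, 0.19, 0], [-0.142, -0.448, 0.19, 0]]}}

```text
time: 22.3
eef_pos: [0.5175, 0.2091, 0.1097]
tcp_rot: [-0.001, 1.0, 0.0, 0.001]
contact_force: [0.1, 1.0, -1.1]
opening: 0.598
```

Run:
```python
from h import *
s,c,im=snap('wrist','w19'); report(s); p=s['eef_pos']
print(radial(c,im,p[:2],p[2]-.0265+.026,.024,.029,'down',sm=.6))
cv2.imwrite('pics/m19.png',cv2.resize(im[130:330,155:355],(600,600)))
```

```text
t 22.3 tcp [0.5175 0.2091 0.1097] yaw (np.float64(90.13220045160853), np.float64(0.07059436810422234)) op 0.598 F [ 0.1  1.  -1.1]
(array([0.5181, 0.2091]), np.float64(26.7), 85, 0.32)
```

View pics/m19.png

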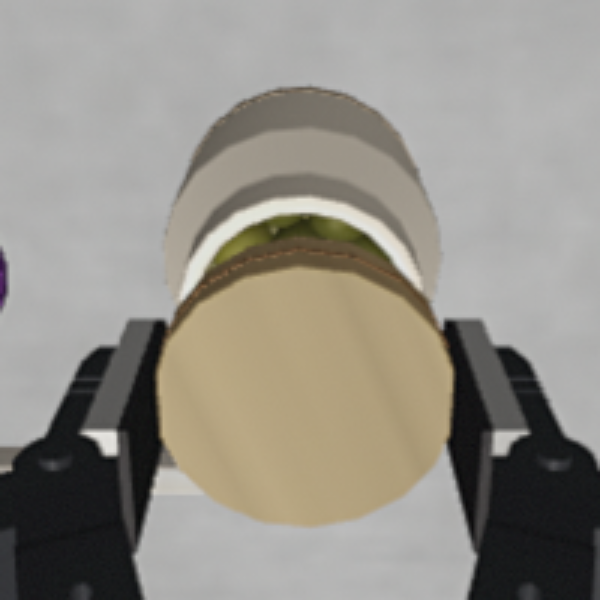

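Request:
{"api": "send_rows", "payload": {"rows": [[-0.001, -0.001, -0.015, 0], [-0.001, -0.001, -0.03, 0], [-0.001, -0.001, -0.045, 0], [-0.001, -0.001, -0.057, 0], [-0.001, -0.001, -0.057, 0], [-0.001, -0.001, -0.057, 0]]}}

```text
time: 23.1
eef_pos: [0.5167, 0.2083, 0.0921]
tcp_rot: [-0.001, 1.0, 0.0, 0.0]
contact_force: [0.8, -0.8, -0.3]
opening: 0.602
```

No contact yet, 1.6 mm above home: release.

Request:
{"api": "send_rows", "payload": {"rows": [[0, 0, 0, 0], [0, 0, 0, 0], [0, 0, 0, 0]], "jaw": 0.2}}

```text
time: 23.48
eef_pos: [0.5167, 0.2083, 0.0922]
tcp_rot: [-0.001, 1.0, 0.0, 0.0]
contact_force: [-0.9, 0.1, -0.6]
opening: 0.802
```

Request:
{"api": "send_rows", "payload": {"rows": [[0, 0, 0.05, 0], [0, 0, 0.15, 0], [0.03, 0.15, 0.25, 0], [0.06, 0.35, 0.3, 0], [0.08, 0.43, 0.3, 0], [0.08, 0.43, 0.3, 0]]}}

```text
time: 24.22
eef_pos: [0.5409, 0.339, 0.1834]
tcp_rot: [-0.002, 1.0, 0.0, 0.001]
contact_force: [-0.3, -0.1, -0.9]
opening: 0.803
```

Run:
```python
from h import *
s,c,im=snap('wrist','w20'); report(s)
s,c2,im2=snap('side','s20')
z=.09;print(radial(c,im,(.517,.2085),z,.024,.029,'down',sm=.6))
lidheight(('w20','s20'),(.5174,.2086,.090),50,20,'c')
u,v=proj(c,[.5174,.2086,.07])[0].astype(int)
a=cv2.resize(im[max(v-40,0):v+40,max(u-45,0):u+45],(450,400),interpolation=cv2.INTER_CUBIC)
cv2.imwrite('pics/m20.png',np.hstack([a,cv2.resize(im2[140:190,245:285],(320,400),interpolation=cv2.INTER_CUBIC)]))
u,v=proj(c,[.5605,.3425,.026])[0].astype(int);print(u,v)
cv2.imwrite('pics/m20b.png',cv2.resize(im[v-50:v+50,u-60:u+60],(720,600),interpolation=cv2.INTER_CUBIC))
```

```text
t 24.225 tcp [0.5409 0.339  0.1834] yaw (np.float64(90.2407214759351), np.float64(0.10964815913866692)) op 0.803 F [-0.3 -0.1 -0.9]
(array([0.5172, 0.2092]), np.float64(25.89), 67, 0.39)
w20 0.087 [0.518 0.207] 26.7 | w20 0.09 [0.5172 0.2087] 26.34 | w20 0.093 [0.5163 0.2105] 25.98 | 
s20 0.087 [0.5352 0.2287] 50.6 | s20 0.09 [0.5348 0.2242] 50.42 | s20 0.093 [0.5345 0.2198] 50.25 | 
c tri [0.5243 0.2114 0.0954] [0.0093 0.0093]
259 195
```

View pics/m20.png

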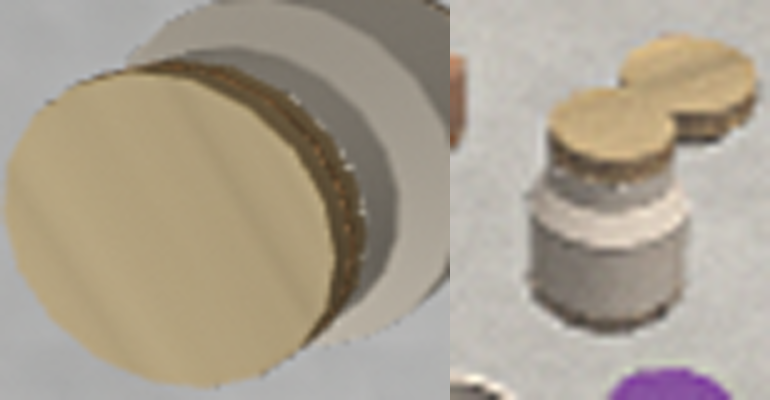

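View pics/m20b.png

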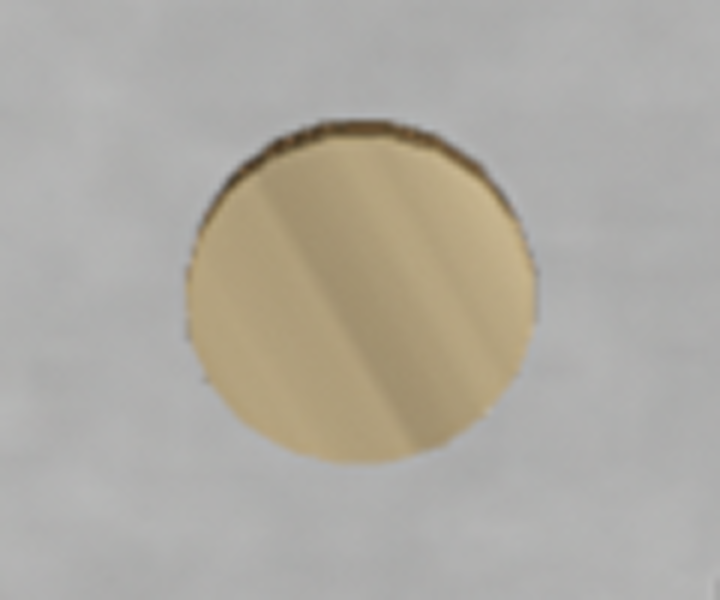

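Run:
```python
from h import *
c=dict(np.load('pics/w20.npz'))
f=lambda x,y:(199+(x+.5)/6-.5,145+(y+.5)/6-.5)
q=onz(c,[f(188,298),f(538,298),f(362,136),f(362,463)],.026);print((q[2:,0].mean(),q[:2,1].mean()),q[1,1]-q[0,1],q[3,0]-q[2,0])
report(monitor.get_state())
```

```text
(np.float64(0.5600466793285155), np.float64(0.34233189411102904)) 0.06310482269427492 0.06282185046389299
t 24.325 tcp [0.5404 0.3369 0.1823] yaw (np.float64(90.10949348366462), np.float64(0.03430124594917144)) op 0.798 F [-0.1 -0.8 -0.4]
```

Request:
{"api": "send_rows", "payload": {"rows": [[0.065, 0.017, -0.1, 0], [0.065, 0.017, -0.25, 0], [0.065, 0.017, -0.4, 0], [0.065, 0.017, -0.48, 0], [0.065, 0.017, -0.515, 0], [0.065, 0.017, -0.515, 0], [0.065, 0.017, -0.515, 0], [0.065, 0.017, -0.515, 0]], "jaw": 0}}

```text
time: 25.32
eef_pos: [0.5611, 0.3427, 0.0292]
tcp_rot: [-0.001, 1.0, 0.001, 0.001]
contact_force: [-0.1, 0.9, 0.2]
opening: 1.001
```

Request:
{"api": "send_rows", "payload": {"rows": [[-0.003, -0.001, -0.006, 0], [-0.003, -0.001, -0.006, 0], [-0.003, -0.001, -0.006, 0], [-0.003, -0.001, -0.006, 0], [-0.003, -0.001, -0.006, 0], [-0.003, -0.001, -0.006, 0]], "jaw": 1, "newtons": 35}}

```text
time: 26.08
eef_pos: [0.5596, 0.3423, 0.0264]
tcp_rot: [-0.001, 1.0, 0.0, 0.0]
contact_force: [-0.8, 0.7, 5.2]
opening: 0.715
```

Request:
{"api": "send_rows", "payload": {"rows": [[0, 0, 0.15, 0], [-0.02, -0.05, 0.35, 0], [-0.06, -0.25, 0.45, 0], [-0.14, -0.45, 0.5, 0], [-0.2, -0.6, 0.5, 0], [-0.25, -0.7, 0.5, 0]]}}

```text
time: 26.82
eef_pos: [0.4827, 0.1299, 0.1749]
tcp_rot: [-0.0, 1.0, -0.0, -0.001]
contact_force: [0.2, -0.1, -0.3]
opening: 0.717
```

Run:
```python
from h import *
s,c,im=snap('wrist','w21'); report(s);p=s['eef_pos']
pots(c,im,'d')
print(radial(c,im,p[:2],p[2],.029,.034,'down',sm=.6))
```

```text
t 26.825 tcp [0.4827 0.1299 0.1749] yaw (np.float64(90.00591750291333), np.float64(0.08680820719470969)) op 0.717 F [ 0.2 -0.1 -0.3]
d [108. 158.] (array([0.4448, 0.0133]), np.float64(27.36), 90, 0.11) (array([0.4452, 0.0135]), np.float64(29.26), 90, 0.1)
(array([0.483 , 0.1299]), np.float64(31.29), 84, 0.37)
```

View pics/w21.png

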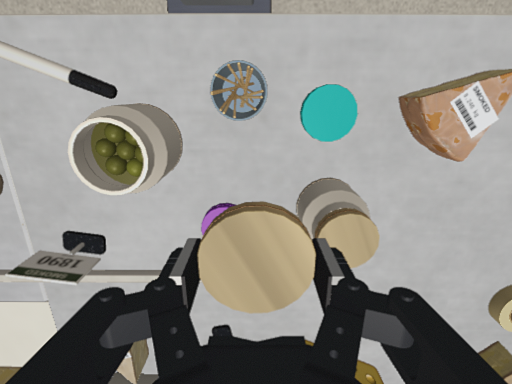

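Request:
{"api": "send_rows", "payload": {"rows": [[-0.06, -0.2, 0, 0], [-0.127, -0.391, 0, 0], [-0.127, -0.391, -0.08, 0], [-0.127, -0.391, -0.15, 0], [-0.127, -0.391, -0.183, 0], [-0.127, -0.391, -0.183, 0], [-0.127, -0.391, -0.183, 0], [-0.127, -0.391, -0.183, 0], [-0.127, -0.391, -0.183, 0]]}}

```text
time: 28.0
eef_pos: [0.4465, 0.0148, 0.1214]
tcp_rot: [-0.001, 1.0, -0.0, 0.001]
contact_force: [0.1, 0.1, -1.0]
opening: 0.716
```

Run:
```python
from h import *
s,c,im=snap('wrist','w22'); report(s); p=s['eef_pos']
print(radial(c,im,p[:2],p[2],.029,.034,'down',sm=.6))
cv2.imwrite('pics/m22.png',cv2.resize(im[110:330,145:365],(600,600)))
```

```text
t 28.0 tcp [0.4465 0.0148 0.1214] yaw (np.float64(90.10810170086502), np.float64(0.06464812133276149)) op 0.716 F [ 0.1  0.1 -1. ]
(array([0.4473, 0.0148]), np.float64(31.58), 89, 0.43)
```

View pics/m22.png

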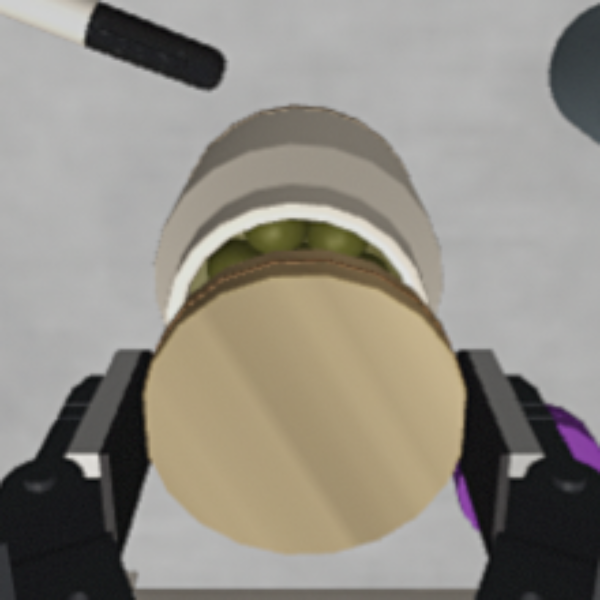

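Request:
{"api": "send_rows", "payload": {"rows": [[-0.006, -0.005, -0.01, 0], [-0.006, -0.005, -0.015, 0], [-0.006, -0.005, -0.015, 0], [-0.006, -0.005, -0.015, 0], [-0.006, -0.005, -0.015, 0]]}}

```text
time: 28.68
eef_pos: [0.4444, 0.0132, 0.1164]
tcp_rot: [-0.001, 1.0, -0.0, 0.0]
contact_force: [0.2, 0.8, -0.8]
opening: 0.717
```

Request:
{"api": "send_rows", "payload": {"rows": [[0.001, 0, -0.015, 0], [0.001, 0, -0.03, 0], [0.001, 0, -0.045, 0], [0.001, 0, -0.048, 0], [0.001, 0, -0.048, 0], [0.001, 0, -0.048, 0]]}}

```text
time: 29.42
eef_pos: [0.4448, 0.0132, 0.1021]
tcp_rot: [-0.001, 1.0, -0.0, 0.0]
contact_force: [0.3, -0.7, 0.5]
opening: 0.719
```

Request:
{"api": "send_rows", "payload": {"rows": [[0, 0, 0, 0], [0, 0, 0, 0], [0, 0, 0, 0]], "jaw": 0.1}}

```text
time: 29.8
eef_pos: [0.4448, 0.0132, 0.1021]
tcp_rot: [-0.001, 1.0, -0.0, 0.0]
contact_force: [-0.4, -0.2, -0.3]
opening: 0.902
```

Request:
{"api": "send_rows", "payload": {"rows": [[0, 0, 0.05, 0], [0, 0, 0.15, 0], [0, 0, 0.3, 0], [0.05, 0.15, 0.4, 0], [0.1, 0.3, 0.45, 0], [0.1, 0.35, 0.45, 0], [0.1, 0.35, 0.45, 0]]}}

```text
time: 30.68
eef_pos: [0.474, 0.1187, 0.2368]
tcp_rot: [-0.002, 1.0, -0.0, -0.0]
contact_force: [0.3, 0.0, 0.3]
opening: 0.903
```

Run:
```python
from h import *
s,c,im=snap('wrist','w23'); report(s)
s,c2,im2=snap('side','s23'); s,c3,im3=snap('top','t23')
for n,x,y,z,r in (('a',.4876,-.1755,.072,.017),('b',.4524,-.3203,.08,.022),('c',.5174,.2086,.09,.027),('d',.4449,.0133,.1,.032)):
    for cc,i,nm in ((c,im,'w'),(c3,im3,'t')):
        try:
            q=topell(cc,i,(x,y,z),int(40 if nm=='w' else 18)); ctr,R=fitr(onz(cc,q,z)); print(n,nm,ctr.round(4),round(R*1e3,2),'lid vs pot mm',((ctr-[x,y])*1e3).round(1))
        except Exception as e: print(n,nm,e)
cv2.imwrite('pics/m23.png',cv2.resize(im2[140:320,205:315],(500,600),interpolation=cv2.INTER_CUBIC))
d=cv2.absdiff(im3,cv2.imread('pics/top0.png')).max(2); cv2.imwrite('pics/m23t.png',np.hstack([cv2.resize(im3[130:250,110:430],(800,300)),]))
```

```text
t 30.675 tcp [0.474  0.1187 0.2368] yaw (np.float64(90.20701292234543), np.float64(0.05556029066556985)) op 0.903 F [0.3 0.  0.3]
a w [ 0.4889 -0.1752] 15.79 lid vs pot mm [1.3 0.3]
a t [ 0.4886 -0.1755] 16.47 lid vs pot mm [1. 0.]
b w [0.4498 0.0058] 33.73 lid vs pot mm [ -2.6 326.1]
b t [ 0.453 -0.32 ] 21.28 lid vs pot mm [0.6 0.3]
c w [0.517 0.208] 26.21 lid vs pot mm [-0.4 -0.6]
c t max() iterable argument is empty
d w [0.4455 0.0138] 31.34 lid vs pot mm [0.6 0.5]
d t [0.4461 0.0139] 31.51 lid vs pot mm [1.2 0.6]
```

View pics/m23.png

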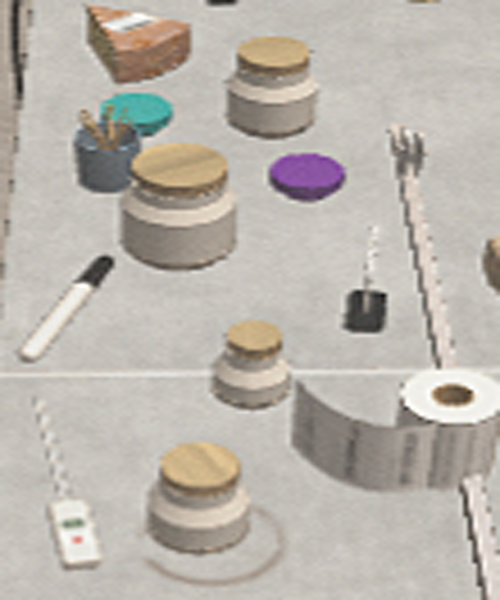

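View pics/w23.png

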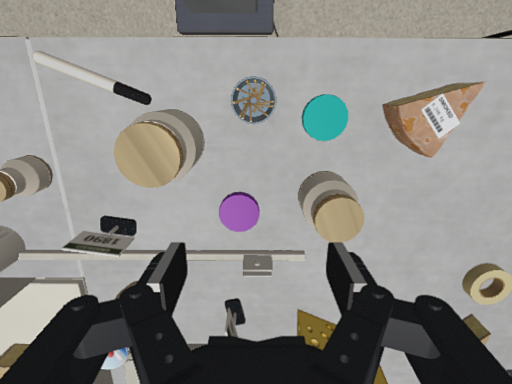

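View pics/m23t.png

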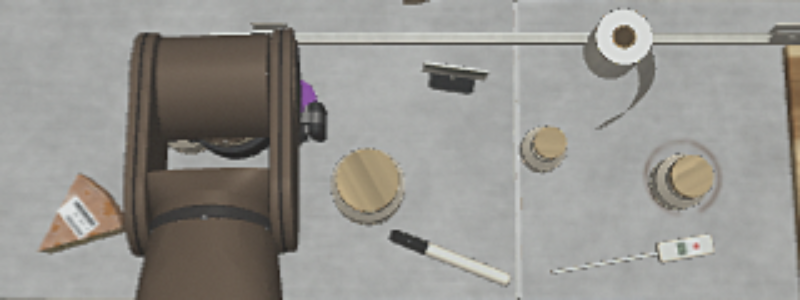

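Run:
```python
from h import *
a=cv2.imread('pics/side0.png').astype(np.float32);b=cv2.imread('pics/s23.png').astype(np.float32)
for n,x,y,h,r in (('a',.4876,-.1755,.058,.024),('b',.4524,-.3203,.066,.029),('c',.5174,.2086,.076,.034),('d',.4449,.0133,.086,.039),('beaker',.3957,.1128,.05,.024),('card',.53,-.08,.05,.03)):
    c=imaging.calibration('side'); u,v=proj(c,[x,y,h*.2])[0].round().astype(int); w=int(r*420)+3
    A=a[v-6:v+w+2,u-w:u+w].mean(2);B=b[v-6:v+w+2,u-w:u+w].mean(2)
    s,resp=cv2.phaseCorrelate(A-A.mean(),B-B.mean(),cv2.createHanningWindow(A.shape[::-1],cv2.CV_32F)); print(n,np.round(s,2),round(resp,2),'maxdiff',abs(A-B).max(),abs(A-B).mean().round(1))
im2=b.astype(np.uint8);cv2.imwrite('pics/m24.png',np.hstack([cv2.resize(im2[v0:v0+45,u0:u0+45],(390,390),interpolation=cv2.INTER_CUBIC) for u0,v0 in ((227,265),(238,220))]))
```

```text
a [ 0.46 -0.22] 0.98 maxdiff 27.666656 5.6
b [0.16 0.12] 1.0 maxdiff 74.66666 6.2
c [0.03 0.49] 0.98 maxdiff 83.33334 6.9
d [0.01 0.42] 0.94 maxdiff 16.0 5.5
beaker [ 0.6  -0.19] 1.0 maxdiff 165.66666 12.0
card [-0.06 -0.05] 0.92 maxdiff 141.66666 10.8
```

View pics/m24.png

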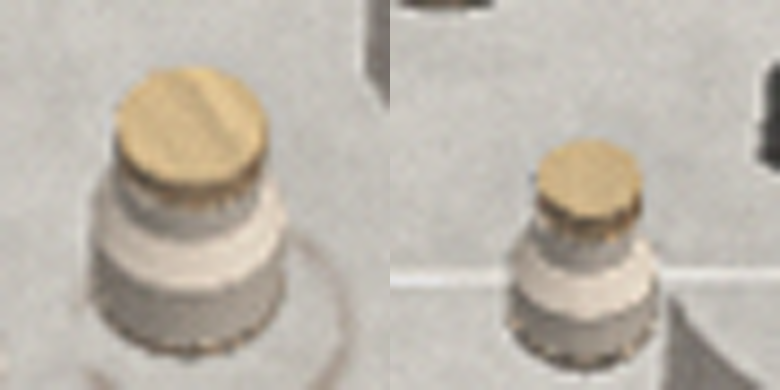

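Run:
```python
import cv2,numpy as np
a=cv2.imread('pics/side0.png');b=cv2.imread('pics/s23.png')
r=lambda i,u,v:cv2.resize(i[v:v+50,u:u+50],(250,250))
cv2.imwrite('pics/m25.png',np.vstack([np.hstack([r(i,205,160),r(i,265,205),r(i,230,265)]) for i in (a,b)]))
```

```text
(no output)
```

View pics/m25.png

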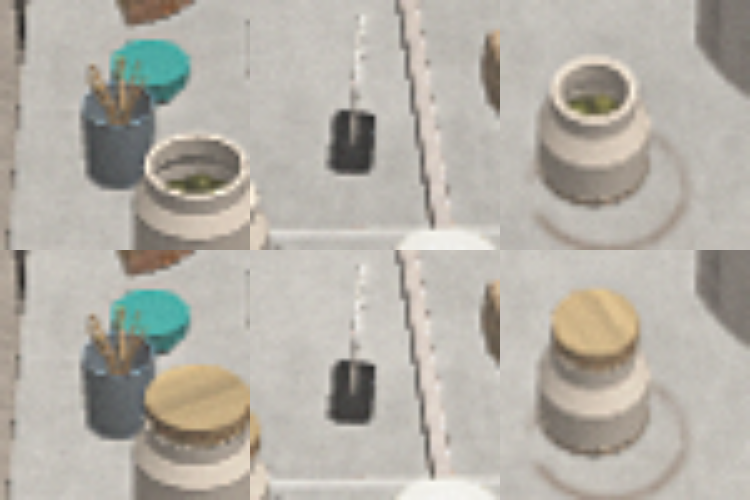

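Beaker (left), card (middle) and pot_b (right) look the same in the before and after crops. Every lid is flat on its rim, so I'm handing in.

```bash
python3 -c "
from plant import workorder; print(workorder.sign_off())"
```

```text
the job is handed in; nothing more can be done
None
```

All four pots are closed with the lids that fit them (a, b, c, d in that order), and I handed the job in at about 31 s with the gripper open and clear.

**Lid fit:** in the last wrist, top and side pictures each lid looks flat and fully home. The measured lid centres are within about 1.3 mm of the pot centres. Lid_c is hidden by the arm in the last top view, so I checked it by wrist and side only.

**Lid_b needed a second try:** on the first lowering it stopped about 5 mm short at 18 N, with the arm pushed about 5 mm sideways. I think the fingertips met the pot's neck. I raised it, re-centred it and let it drop the last 7 mm inside the mouth. I set c and d down the same way, from under 2 mm.

**Other checks:** the beaker, the price card and the pots look unmoved in before-and-after side pictures. Shifts at the pots' bases came out at most about half a pixel (roughly 1 mm). The beaker patch read 0.6 pixel, which I put down to lid_d now showing in that crop.

**A check that disagreed:** estimating lid heights from two views failed for c and came out 2–4 mm low for a and b. The side mask took in the lids' edges, so I relied on the lid sizes and the pictures instead.

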